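Lay out the forging sequence

ROBOT

A 6-joint arm with a two-finger parallel gripper is mounted at the origin on the work surface. World frame = base frame: x ahead of the robot, y to its left, z up, the work surface at z = 0. Lengths are in m, angles in rad, forces in N, time in s.
With the tool pointing down it reaches from about 0.3 to 0.95 m from the base axis. Payload 3.1 kg.
Tool frame: the origin (TCP) lies midway between the tips of the shut fingers; the grasp point (between the pads) lies 19 mm behind it; z points along the fingers, y is the line along which they close (so a half turn about z gives the same grasp; the last joint's range is limited). The gripper opens to 85 mm and grips with 20 to 120 N. Pads are 22 mm wide; open, the fingers measure 114 mm over their backs; the gripper's body (76 mm by 85 mm) begins 54 mm behind the grasp point. The pads swing forward as they close: fully open they stand 13 mm farther back than shut.
Start: joints at [-0.07, 0.308, 1.634, -0, 1.2, -0.07], TCP at [0.625, -0, 0.231] pointing down, gripper open.
Joint ranges: [-3.06, 3.06], [-0.79, 1.96], [0.05, 2.63], [-1.19, 4.34], [0.05, 2.64], [-2.94, 2.94]. Speed limits (rad/s): [2.79, 2.79, 3.14, 3.14, 3.14, 3.14].

INTERFACE

Orientations are given as a unit quaternion [w, x, y, z].
In Python, from station import manip gives the robot as it stands.
- The arm moves only by the tool jog_arm, never from a script. Its argument "series" is a list of rows, each an object of numbers: "x", "y", "z": the shift along the tool's x, y, z in mm; "rx", "ry", "rz": the turn, a rotation vector about the tool's x, y, z in degrees; "grip": the gripper's target within -1 to 1 (fully open at 1, half-way at 0, shut at -1). A call has 1 to 8 rows; each row is the pose to reach, as a shift and turn from the pose commanded when the call began, along the tool's axes at that moment; what a row does not reach only later rows make up. A row lasts 1/12 s, in which the tool goes at most 41.7 mm and 7.16 degrees, less where a joint would pass 70% of its speed; a pose out of reach is approached as far as the arm can. A call with a gripper value outside its range is refused whole. The fingers move at their own pace and stop on an object; "grip_force" is the grip in N (left out, the last holds). Time passes only in rows, so rows that repeat a pose let the fingers close. It gives the time, the measured TCP pose, the force, the opening and the grip force at its end, in the units of the state.
- manip.get_state(): the state, without advancing time (a new reading comes with each control period).
- manip.capture(name): name is "scene" or "side" or "wrist"; returns a dict with "img" (400x640x3 uint8, red, green, blue), "z_map" (400x640 float32, m along the optical axis (not along the pixel's ray), 0 where there is no reading), "fx", "fy", "cx", "cy" (pixels), "eye" and "attitude" of the camera in the world; the wrist camera has in their place "mount" (4x4, takes a point from camera to tool coordinates, whose origin is the TCP and whose axes are the flange's). Camera axes: x right, y down, z forward; pixel columns grow to the right and rows downward; lengths in m; the calibration is good to about 2 mm. A picture is of the moment at which its call begins: read the wrist's pose just before it.
- manip.finish_job(): hands the job in; it is judged then, once.
Trained networks look in a picture, given as the dict that the camera call returned (one of the last four; its "shot" number tells which), for a name from the list of things; names that differ only in an ending like _2 or _b are one class to them, and where a whole thing is asked for, a point or a joint stands for the part that bears it (a point fixed in the world has none). Each returns a list of dicts, best first, with "conf" (0 to 1); they miss things now and then, are a little off and sometimes report something else, mostly with a low value. They report only what shows in the picture. A call takes as long as a camera call. They do not tell look-alikes from the thing itself.
- manip.recognise(picture, query): "box" ([left, top, right, bottom] in pixels, round what is visible of it).
- manip.pinpoint(picture, query): "point" ([column, row] in pixels: a listed point, or the origin of a listed thing).
The state is a dict: "clock": time; "joint_pos": joint angles; "joint_vel": joint speeds; "effort": joint torques, N m; "tcp_pos": TCP position; "tcp_rot": TCP orientation; "ft_force": force on the tool from outside, world axes, zero at the start; "torque": the same for the moment, N m; "grip_width": opening from 0.0 (shut) to 1.0 (fully open); "grip_force": force on a finger pad.
Only numpy, scipy, OpenCV 4.12 (cv2) and the standard library are available. Lean on these libraries where they do the work, as an engineer would, in place of code of your own. Each camera call takes 0.05 s, during which the arm holds its last target. There are 200 camera calls.

TASK

Lay out the forging sequence in a row: stand the bar billet centred on the round anvil, the pancake preform flat on the table midway between anvil and die, and the flanged forging, hub up, in the die's round recess. Put the ring over the forging's hub so that it rests flat on the flange, and lay the dog-bone coupon flat and centred on top of the preform, lengthwise along the row. Leave the punch and the hip stem where they are.

Things in the scene. Friction and masses are not known exactly. Their poses are not given: they have to be found in the camera images.
- die: Fixed forging die: dark steel block, 100 x 100 mm, 40 mm high, with a round open recess in the middle of its top, 62 mm across and 8 mm deep (floor 32 mm above the table). Origin: centre of its underside, on the table; z up. Its y axis runs along the row, the line through die and anvil; the anvil's centre is always 300 mm from the die's, on the die's +y or -y side (either can be the left one).
- anvil: Fixed round steel stand (small anvil), a plain disc 90 mm across, 25 mm high, flat top. Origin: centre of its underside, on the table.
- billet: Loose bar billet: plain bright steel cylinder standing upright, 38 mm diameter, 70 mm tall, about 0.6 kg. Origin: centre of its underside, z up.
- preform: Loose upset preform: low dark steel pancake, round, 56 mm across at mid-height (50 mm at the bevelled ends), 30 mm high, solid, about 0.5 kg. Origin: centre of its underside, z up.
- forging: Loose finished forging: bright steel round flange 50 mm across and 14 mm thick with a round hub on top, 28 mm diameter, reaching 50 mm above the underside; about 0.4 kg, hub up. Origin: centre of its underside, z up.
- ring: Loose dark steel ring lying flat: 58 mm outside, 42 mm bore, 16 mm high, about 0.16 kg. Origin: on its axis at its underside, z up.
- coupon: Loose flat aluminium tensile coupon (dog-bone), lying flat: 90 mm long along its x axis, 12 mm thick, ends 24 mm wide, waist 14 mm wide over the middle 30 mm; about 0.08 kg. Origin: centre of its underside, z up.
- punch: Bystander, not to be moved: loose dark steel punch standing upright, disc foot 50 mm across and 25 mm high, thin stem 14 mm diameter up to 110 mm. Origin: centre of its underside.
- hip_stem: Bystander, not to be moved: loose aluminium-coloured hip stem forging lying flat, a bar with a bent neck, about 95 mm long (roughly along its x axis), 40 mm wide over all, 14 mm high. Origin: on the table, near its middle.
Not all that is in view belongs to the job. Leave any green or orange look-alike of the forging alone.

How it is judged:
By the outcome, as a careful person would: the job done as asked, in the order asked, and still so for the second after the job is handed in, with the robot touching nothing.
It also fails if it takes over 144 s, if anything falls off the work surface, if the arm or the gripper's body presses on something with over 40 N, if the wrist force passes 120 N, or if a joint passes its speed limit or range.

## Working session

There is one attempt and no reset: what is moved stays moved. The work goes in short steps, Python scripts to look and compute and a tool call to move; the robot and the scene stay as the last step left them, time stands still between calls to the robot, and variables do not carry over. Pictures are saved under pics/ and viewed, at most 14 in all, crops included, and the job is handed in when it is done.

Besides the shell and the picture viewer there is one more tool, called after "Emit:" by a JSON object that holds its "api" and its "payload", one argument or row to a line. jog_arm: Moves the arm, as the interface text tells. Its arguments: {"type":"object","properties":{"series":{"type":"array","items":{"type":"object","properties":{"x":{"type":"number"},"y":{"type":"number"},"z":{"type":"number"},"rx":{"type":"number"},"ry":{"type":"number"},"rz":{"type":"number"},"grip":{"type":"number"}}}},"grip_force":{"type":"number"}},"required":["series"]}

```bash
mkdir -p pics
cat > h.py <<'E'
import numpy as np, cv2
from scipy.spatial.transform import Rotation as R
from station import manip
def quat(q): return R.from_quat([q[1],q[2],q[3],q[0]])
def cam(name):
    s=manip.get_state(); c=manip.capture(name)
    if name=="wrist":
        T=np.eye(4);T[:3,:3]=quat(s["tcp_rot"]).as_matrix();T[:3,3]=s["tcp_pos"]
        M=T@np.array(c["mount"]); c["Rw"]=M[:3,:3]; c["ew"]=M[:3,3]
    else:
        a=np.array(c["attitude"]); c["Rw"]=a if a.shape==(3,3) else quat(a).as_matrix(); c["ew"]=np.array(c["eye"])
    return c
def cloud(c):
    z=c["z_map"]; v,u=np.mgrid[:z.shape[0],:z.shape[1]]
    p=np.stack([(u-c["cx"])/c["fx"]*z,(v-c["cy"])/c["fy"]*z,z],-1)@c["Rw"].T+c["ew"]
    p[z<=0]=np.nan; return p
def atz(c,pt,zw):
    d=c["Rw"]@np.array([(pt[0]-c["cx"])/c["fx"],(pt[1]-c["cy"])/c["fy"],1.0]); return c["ew"]+d*(zw-c["ew"][2])/d[2]
def save(c,n): cv2.imwrite(f"pics/{n}.png",cv2.cvtColor(c["img"],cv2.COLOR_RGB2BGR))
E
python3 - <<'E'
from h import *
print(manip.get_state())
for n in ("scene","side"):
    c=cam(n); save(c,n+"0"); P=cloud(c); print(n,c["ew"],c["fx"],c["Rw"].round(2).tolist())
    for q in "die anvil billet preform forging ring coupon punch hip_stem".split():
        for d in manip.recognise(c,q)[:4]:
            b=d["box"]; m=[(b[0]+b[2])/2,(b[1]+b[3])/2]
            print(q,round(d["conf"],2),np.round(b),P[int(m[1]),int(m[0])].round(3))
        print("  pt",[(round(d["conf"],2),np.round(d["point"]),atz(c,d["point"],0).round(3)) for d in manip.pinpoint(c,q)[:3]])
E
```

```text
{'clock': 0.0, 'joint_pos': array([-6.97008721e-02,  3.09004843e-01,  1.63520330e+00, -4.81621838e-05,
        1.19968473e+00, -6.96863177e-02]), 'joint_vel': array([ 3.70835927e-04, -2.75307813e-05, -3.16684190e-04, -3.92878433e-04,
        6.29086365e-04,  1.76446993e-03]), 'effort': array([ 1.43707580e-04, -4.15252447e+01, -2.76667070e+01, -1.74997494e-04,
        1.01000658e-02, -1.14578896e-05]), 'tcp_pos': array([6.24173808e-01, 1.55553359e-05, 2.30039193e-01]), 'tcp_rot': array([-0.00085319,  0.70710527,  0.70710736, -0.00077157]), 'ft_force': array([0.17905474, 0.12439561, 0.14674753]), 'torque': array([-0.01953591, -0.03989913, -0.10021842]), 'grip_force': 0.0, 'grip_width': 0.9982600007434574}
scene [ 1.28273716 -0.01344448  0.54761707] 370.28629776364767 [[0.09, 0.58, -0.81], [1.0, -0.05, 0.07], [-0.0, -0.81, -0.58]]
die 0.58 [210. 207. 262. 256.] [ 0.643 -0.146  0.028]
  pt [(0.94, array([235., 235.]), array([ 0.622, -0.15 ,  0.   ]))]
anvil 0.89 [344. 204. 382. 233.] [0.616 0.144 0.022]
anvil 0.61 [131. 189. 159. 224.] [ 0.548 -0.363  0.042]
  pt [(0.71, array([363., 223
[... 2031 characters left out ...]
, 120.]), array([0.498, 0.469, 0.   ])), (0.72, array([267., 137.]), array([0.522, 0.365, 0.   ])), (0.62, array([296., 132.]), array([0.612, 0.354, 0.   ]))]
ring 0.58 [319. 319. 355. 353.] [ 0.436 -0.255  0.003]
  pt [(0.71, array([336., 339.]), array([ 0.433, -0.259,  0.   ]))]
coupon 0.51 [236. 161. 270. 171.] [0.444 0.251 0.012]
coupon 0.2 [290. 259. 319. 284.] [ 0.43  -0.118  0.031]
  pt [(0.62, array([251., 168.]), array([0.438, 0.253, 0.   ]))]
punch 0.69 [261. 173. 281. 216.] [0.434 0.083 0.062]
  pt [(0.71, array([270., 212.]), array([0.429, 0.087, 0.   ]))]
hip_stem 0.56 [272. 218. 308. 238.] [ 0.453  0.021 -0.   ]
  pt [(0.8, array([291., 236.]), array([ 0.449, -0.001,  0.   ]))]
```

Run:
```python
from h import *
a=cv2.imread("pics/scene0.png")[130:270,100:500]; a=cv2.resize(a,(800,280),interpolation=cv2.INTER_CUBIC)
b=cv2.imread("pics/scene0.png")[150:240,400:500]; b=cv2.resize(b,(330,300),interpolation=cv2.INTER_CUBIC)
d=cv2.imread("pics/side0.png")[90:200,200:340]; d=cv2.resize(d,(382,300),interpolation=cv2.INTER_CUBIC)
bb=np.zeros((300,800,3),np.uint8); bb[:,:330]=b; bb[:,400:782]=d
cv2.imwrite("pics/m0.png",np.vstack([a,bb]))
# shapes from both clouds
pts=np.concatenate([cloud(cam(n)).reshape(-1,3) for n in("scene","side")])
pts=pts[~np.isnan(pts[:,0])]
def cl(cx,cy,r,z0,z1):
    m=(np.hypot(pts[:,0]-cx,pts[:,1]-cy)<r)&(pts[:,2]>z0)&(pts[:,2]<z1); return pts[m]
for n,cx,cy,r,z0,z1 in [("die",.622,-.15,.085,.035,.05),("anvil",.605,.148,.06,.02,.035),("billet",.53,-.368,.05,.062,.08),("preform",.443,-.11,.05,.025,.04),("coupon",.445,.25,.06,.007,.02),("ring",.432,-.26,.05,.011,.025)]:
    p=cl(cx,cy,r,z0,z1)
    if len(p)<5: print(n,len(p)); continue
    rc=cv2.minAreaRect((p[:,:2]*1000).astype(np.float32)); print(n,len(p),np.round(rc[0]),np.round(rc[1]),round(rc[2]),np.median(p[:,2]).round(3))
```

```text
die 2461 [ 623. -147.] [104. 106.] 5 0.04
anvil 1384 [597. 149.] [89. 93.] 66 0.024
billet 630 [ 532. -366.] [37. 41.] 43 0.071
preform 652 [ 433. -113.] [52. 55.] 69 0.03
coupon 358 [443. 255.] [28. 92.] 71 0.011
ring 524 [ 437. -258.] [57. 60.] 49 0.016
```

View pics/m0.png

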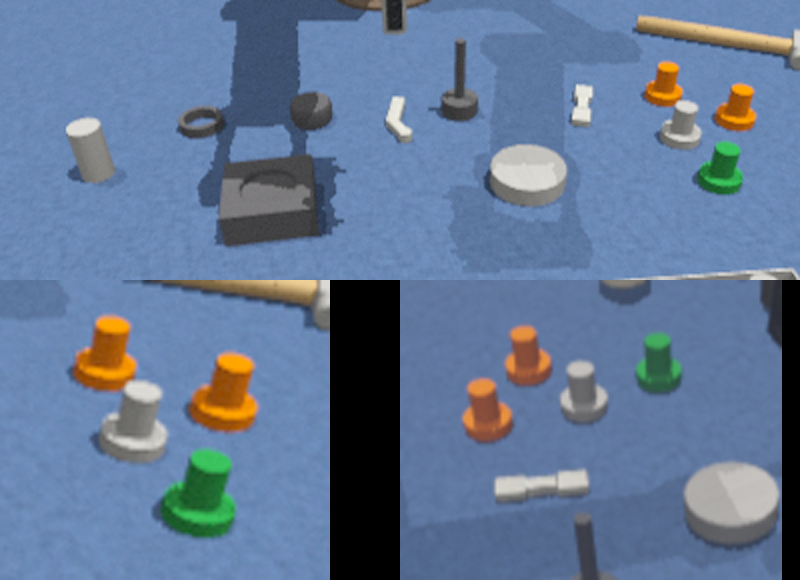

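The bright grey forging is at scene pixel (441,195). The look-alikes are orange at (432,172) and (468,183), and green at (461,213). The crop confirms the grey one, at about (0.527, 0.36). The die is at (0.623,-0.147), the anvil at (0.597,0.149) and the billet at (0.532,-0.366). I'll start with the billet.

Emit:
{"api": "jog_arm", "payload": {
  "series": [
    {"x": -35,"y": -8,"grip": 1},
    {"x": -75,"y": -18,"grip": 1},
    {"x": -115,"y": -28,"grip": 1},
    {"x": -155,"y": -38,"grip": 1},
    {"x": -195,"y": -48,"grip": 1},
    {"x": -235,"y": -58,"grip": 1},
    {"x": -275,"y": -68,"grip": 1},
    {"x": -310,"y": -78,"grip": 1}
  ],
  "grip_force": 60
}}

```text
invalid input
```

Emit:
{"api": "jog_arm", "payload": {
  "series": [
    {"x": -28,"y": -7,"grip": 1},
    {"x": -56,"y": -14,"grip": 1},
    {"x": -56,"y": -14,"grip": 1},
    {"x": -56,"y": -14,"grip": 1}
  ]
}}

```text
invalid input
```

```bash
cat >> h.py <<'E'
def look(z0,z1,c0,r,c=None,pad=0):
    """fit of top-surface points seen by wrist camera near c0"""
    c=c or cam("wrist"); P=cloud(c).reshape(-1,3); P=P[~np.isnan(P[:,0])]
    m=(np.hypot(P[:,0]-c0[0],P[:,1]-c0[1])<r)&(P[:,2]>z0)&(P[:,2]<z1); p=P[m]
    if len(p)<10: print("few",len(p)); return c
    q=(p[:,:2]*1000).astype(np.float32)
    ci=cv2.minEnclosingCircle(q); rc=cv2.minAreaRect(q)
    print("n",len(p),"circ",np.round(ci[0],1),round(ci[1],1),"rect",np.round(rc[0],1),np.round(rc[1],1),round(rc[2],1),"z",np.median(p[:,2]).round(4))
    return c
def st():
    s=manip.get_state(); print("t",round(s["clock"],2),"tcp",s["tcp_pos"].round(4),"q",s["tcp_rot"].round(3),"F",s["ft_force"].round(1),"w",round(s["grip_width"],3),"gf",round(s["grip_force"],1),"J",s["joint_pos"].round(2)); return s
E
python3 - <<'E'
from h import *
st(); c=look(.06,.08,(.532,-.366),.06); save(c,"w1"); print(c["Rw"].round(2).tolist(),c["ew"])
E
```

```text
t 2.0 tcp [ 0.625  -0.      0.2312] q [-0.     0.707  0.707 -0.   ] F [ 0.7  0.1 -0.1] w 0.999 gf 0.0 J [-0.07  0.31  1.63  0.    1.2  -0.07]
few 0
[[1.0, -0.0, -0.0], [-0.0, -0.94, -0.33], [-0.0, 0.33, -0.94]] [0.62493347 0.08455533 0.37350938]
```

View pics/w1.png

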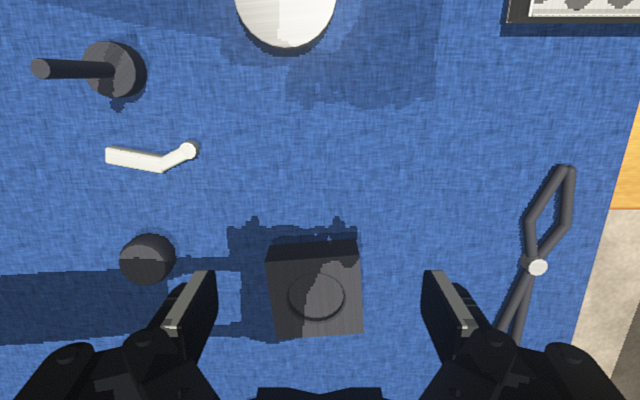

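The wrist camera still sees the start view: die at (315,290), preform at (147,258), anvil at (287,20). The moves were refused, so I'll try complete rows.

Emit:
{"api": "jog_arm", "payload": {
  "series": [
    {"x": -35,"y": -8,"z": 0,"rx": 0,"ry": 0,"rz": 0,"grip": 1},
    {"x": -75,"y": -18,"z": 0,"rx": 0,"ry": 0,"rz": 0,"grip": 1}
  ],
  "grip_force": 60
}}

```text
clock: 2.22
tcp_pos: [0.6075, -0.0735, 0.2313]
tcp_rot: [0.0, 0.705, 0.709, 0.001]
ft_force: [0.8, -1.3, -0.7]
grip_width: 1.001
grip_force: 0.0
```

Emit:
{"api": "jog_arm", "payload": {
  "series": [
    {"x": -40,"y": -10,"z": 0,"rx": 0,"ry": 0,"rz": 0,"grip": 1},
    {"x": -80,"y": -20,"z": 0,"rx": 0,"ry": 0,"rz": 0,"grip": 1},
    {"x": -120,"y": -30,"z": 0,"rx": 0,"ry": 0,"rz": 0,"grip": 1},
    {"x": -160,"y": -40,"z": 0,"rx": 0,"ry": 0,"rz": 0,"grip": 1},
    {"x": -200,"y": -50,"z": 0,"rx": 0,"ry": 0,"rz": 0,"grip": 1},
    {"x": -240,"y": -60,"z": 0,"rx": 0,"ry": 0,"rz": 0,"grip": 1},
    {"x": -270,"y": -68,"z": 0,"rx": 0,"ry": 0,"rz": 0,"grip": 1},
    {"x": -291,"y": -75,"z": 0,"rx": 0,"ry": 0,"rz": 0,"grip": 1}
  ]
}}

```text
clock: 2.88
tcp_pos: [0.5309, -0.3695, 0.2314]
tcp_rot: [0.001, 0.708, 0.706, -0.0]
ft_force: [0.9, 0.4, -0.0]
grip_width: 0.999
grip_force: 0.0
```

Run:
```python
from h import *
c=look(.06,.08,(.532,-.366),.05); st(); save(c,"w2")
```

```text
n 1456 circ [ 528.3 -365.4] 18.9 rect [ 528.6 -365.2] [36.9 37.1] 49.8 z 0.0696
t 2.93 tcp [ 0.5296 -0.3728  0.2314] q [ 0.001  0.709  0.706 -0.002] F [-0.4 -2.  -0.2] w 0.996 gf 0.0 J [-0.68  0.35  1.58 -0.    1.21 -0.67]
```

Emit:
{"api": "jog_arm", "payload": {
  "series": [
    {"x": 1,"y": -3,"z": 38,"rx": 0,"ry": 0,"rz": 0,"grip": 1},
    {"x": 1,"y": -3,"z": 78,"rx": 0,"ry": 0,"rz": 0,"grip": 1},
    {"x": 1,"y": -3,"z": 118,"rx": 0,"ry": 0,"rz": 0,"grip": 1},
    {"x": 1,"y": -3,"z": 150,"rx": 0,"ry": 0,"rz": 0,"grip": 1},
    {"x": 1,"y": -3,"z": 175,"rx": 0,"ry": 0,"rz": 0,"grip": 1},
    {"x": 1,"y": -3,"z": 195,"rx": 0,"ry": 0,"rz": 0,"grip": 1},
    {"x": 1,"y": -3,"z": 206,"rx": 0,"ry": 0,"rz": 0,"grip": 1},
    {"x": 1,"y": -3,"z": 206,"rx": 0,"ry": 0,"rz": 0,"grip": 1}
  ]
}}

```text
clock: 3.6
tcp_pos: [0.527, -0.3632, 0.022]
tcp_rot: [-0.003, 0.707, 0.707, -0.0]
ft_force: [-0.4, 0.1, -0.7]
grip_width: 0.995
grip_force: 0.0
```

Emit:
{"api": "jog_arm", "payload": {
  "series": [
    {"x": 0,"y": 0,"z": 0,"rx": 0,"ry": 0,"rz": 0,"grip": -1},
    {"x": 0,"y": 0,"z": 0,"rx": 0,"ry": 0,"rz": 0,"grip": -1},
    {"x": 0,"y": 0,"z": 0,"rx": 0,"ry": 0,"rz": 0,"grip": -1},
    {"x": 0,"y": 0,"z": 0,"rx": 0,"ry": 0,"rz": 0,"grip": -1},
    {"x": 0,"y": 0,"z": 0,"rx": 0,"ry": 0,"rz": 0,"grip": -1},
    {"x": 0,"y": 0,"z": 0,"rx": 0,"ry": 0,"rz": 0,"grip": -1},
    {"x": 0,"y": 0,"z": 0,"rx": 0,"ry": 0,"rz": 0,"grip": -1},
    {"x": 0,"y": 0,"z": 0,"rx": 0,"ry": 0,"rz": 0,"grip": -1}
  ]
}}

```text
clock: 4.27
tcp_pos: [0.53, -0.3661, 0.0275]
tcp_rot: [0.001, 0.707, 0.707, 0.0]
ft_force: [-1.6, 0.1, 6.1]
grip_width: 0.431
grip_force: 60.7
```

Emit:
{"api": "jog_arm", "payload": {
  "series": [
    {"x": 0,"y": 0,"z": -10,"rx": 0,"ry": 0,"rz": 0,"grip": -1},
    {"x": 0,"y": 0,"z": -30,"rx": 0,"ry": 0,"rz": 0,"grip": -1},
    {"x": 0,"y": 0,"z": -60,"rx": 0,"ry": 0,"rz": 0,"grip": -1},
    {"x": 0,"y": 0,"z": -95,"rx": 0,"ry": 0,"rz": 0,"grip": -1},
    {"x": 5,"y": 2,"z": -120,"rx": 0,"ry": 0,"rz": 0,"grip": -1},
    {"x": 20,"y": 5,"z": -130,"rx": 0,"ry": 0,"rz": 0,"grip": -1},
    {"x": 45,"y": 10,"z": -130,"rx": 0,"ry": 0,"rz": 0,"grip": -1},
    {"x": 80,"y": 15,"z": -130,"rx": 0,"ry": 0,"rz": 0,"grip": -1}
  ]
}}

```text
clock: 4.93
tcp_pos: [0.5438, -0.2854, 0.1554]
tcp_rot: [0.001, 0.708, 0.706, -0.0]
ft_force: [1.7, 0.7, -6.8]
grip_width: 0.426
grip_force: 61.2
```

Emit:
{"api": "jog_arm", "payload": {
  "series": [
    {"x": 40,"y": 5,"z": 0,"rx": 0,"ry": 0,"rz": 0,"grip": -1},
    {"x": 80,"y": 10,"z": 0,"rx": 0,"ry": 0,"rz": 0,"grip": -1},
    {"x": 120,"y": 15,"z": 0,"rx": 0,"ry": 0,"rz": 0,"grip": -1},
    {"x": 160,"y": 20,"z": 0,"rx": 0,"ry": 0,"rz": 0,"grip": -1},
    {"x": 200,"y": 25,"z": 0,"rx": 0,"ry": 0,"rz": 0,"grip": -1},
    {"x": 240,"y": 32,"z": 0,"rx": 0,"ry": 0,"rz": 0,"grip": -1},
    {"x": 280,"y": 40,"z": 0,"rx": 0,"ry": 0,"rz": 0,"grip": -1},
    {"x": 310,"y": 46,"z": 0,"rx": 0,"ry": 0,"rz": 0,"grip": -1}
  ]
}}

```text
clock: 5.6
tcp_pos: [0.5874, 0.0296, 0.1531]
tcp_rot: [-0.002, 0.707, 0.708, -0.001]
ft_force: [0.4, -0.8, -5.9]
grip_width: 0.432
grip_force: 61.3
```

Emit:
{"api": "jog_arm", "payload": {
  "series": [
    {"x": 20,"y": 1,"z": 0,"rx": 0,"ry": 0,"rz": 0,"grip": -1},
    {"x": 30,"y": 2,"z": 0,"rx": 0,"ry": 0,"rz": 0,"grip": -1},
    {"x": 30,"y": 2,"z": 0,"rx": 0,"ry": 0,"rz": 0,"grip": -1},
    {"x": 30,"y": 2,"z": 0,"rx": 0,"ry": 0,"rz": 0,"grip": -1},
    {"x": 30,"y": 2,"z": 0,"rx": 0,"ry": 0,"rz": 0,"grip": -1}
  ]
}}

```text
clock: 6.02
tcp_pos: [0.5909, 0.054, 0.1543]
tcp_rot: [-0.0, 0.707, 0.707, -0.001]
ft_force: [-0.3, 0.1, -6.5]
grip_width: 0.428
grip_force: 61.2
```

Run:
```python
from h import *
c=look(.020,.03,(.597,.149),.058); st(); save(c,"w3")
look(.020,.03,(.597,.149),.058,cam("scene"))
```

```text
n 12503 circ [594.7 151.5] 45.0 rect [594.6 146.3] [78.6 89.5] 89.9 z 0.0247
t 6.07 tcp [0.5913 0.0536 0.1546] q [-0.     0.708  0.707 -0.001] F [-0.1 -0.6 -6.5] w 0.426 gf 61.3 J [ 0.02  0.33  1.77 -0.    1.04  0.02]
n 697 circ [598.  148.1] 45.4 rect [598.3 148.4] [87.5 89.1] 33.6 z 0.0223
```

View pics/w3.png

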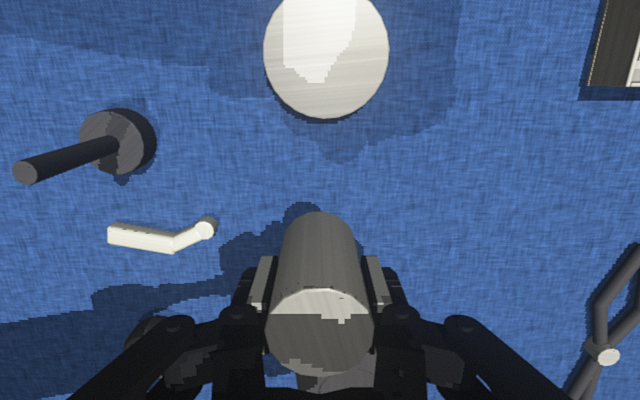

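Emit:
{"api": "jog_arm", "payload": {
  "series": [
    {"x": 30,"y": 2,"z": 0,"rx": 0,"ry": 0,"rz": 0,"grip": -1},
    {"x": 65,"y": 4,"z": 20,"rx": 0,"ry": 0,"rz": 0,"grip": -1},
    {"x": 90,"y": 5,"z": 50,"rx": 0,"ry": 0,"rz": 0,"grip": -1},
    {"x": 97,"y": 5.5,"z": 75,"rx": 0,"ry": 0,"rz": 0,"grip": -1},
    {"x": 97,"y": 5.5,"z": 88,"rx": 0,"ry": 0,"rz": 0,"grip": -1},
    {"x": 97,"y": 5.5,"z": 95,"rx": 0,"ry": 0,"rz": 0,"grip": -1},
    {"x": 97,"y": 5.5,"z": 95,"rx": 0,"ry": 0,"rz": 0,"grip": -1},
    {"x": 97,"y": 5.5,"z": 95,"rx": 0,"ry": 0,"rz": 0,"grip": -1}
  ]
}}

```text
clock: 6.78
tcp_pos: [0.5983, 0.1505, 0.0608]
tcp_rot: [0.0, 0.708, 0.706, 0.0]
ft_force: [0.7, -0.5, -6.1]
grip_width: 0.433
grip_force: 61.3
```

Emit:
{"api": "jog_arm", "payload": {
  "series": [
    {"x": 0,"y": 0,"z": 2,"rx": 0,"ry": 0,"rz": 0,"grip": -1},
    {"x": 0,"y": 0,"z": 4,"rx": 0,"ry": 0,"rz": 0,"grip": -1},
    {"x": 0,"y": 0,"z": 5,"rx": 0,"ry": 0,"rz": 0,"grip": -1},
    {"x": 0,"y": 0,"z": 5,"rx": 0,"ry": 0,"rz": 0,"grip": -1}
  ]
}}

```text
clock: 7.12
tcp_pos: [0.5979, 0.1517, 0.056]
tcp_rot: [0.0, 0.707, 0.707, 0.0]
ft_force: [-0.6, -0.4, -6.1]
grip_width: 0.428
grip_force: 61.3
```

Emit:
{"api": "jog_arm", "payload": {
  "series": [
    {"x": 0,"y": -1,"z": 1,"rx": 0,"ry": 0,"rz": 0,"grip": -1},
    {"x": 0,"y": -1,"z": 2,"rx": 0,"ry": 0,"rz": 0,"grip": -1},
    {"x": 0,"y": -1,"z": 2.5,"rx": 0,"ry": 0,"rz": 0,"grip": -1},
    {"x": 0,"y": -1,"z": 3,"rx": 0,"ry": 0,"rz": 0,"grip": -1},
    {"x": 0,"y": -1,"z": 3,"rx": 0,"ry": 0,"rz": 0,"grip": -1}
  ]
}}

```text
clock: 7.53
tcp_pos: [0.5964, 0.152, 0.0526]
tcp_rot: [-0.0, 0.707, 0.707, -0.0]
ft_force: [-1.2, -0.2, -3.0]
grip_width: 0.43
grip_force: 61.8
```

Emit:
{"api": "jog_arm", "payload": {
  "series": [
    {"x": 0,"y": 0,"z": 0.5,"rx": 0,"ry": 0,"rz": 0,"grip": -1},
    {"x": 0,"y": 0,"z": 0.5,"rx": 0,"ry": 0,"rz": 0,"grip": 0.3},
    {"x": 0,"y": 0,"z": 0.5,"rx": 0,"ry": 0,"rz": 0,"grip": 0.6},
    {"x": 0,"y": 0,"z": 0.5,"rx": 0,"ry": 0,"rz": 0,"grip": 1},
    {"x": 0,"y": 0,"z": 0.5,"rx": 0,"ry": 0,"rz": 0,"grip": 1},
    {"x": 0,"y": 0,"z": 0.5,"rx": 0,"ry": 0,"rz": 0,"grip": 1},
    {"x": 0,"y": 0,"z": 0.5,"rx": 0,"ry": 0,"rz": 0,"grip": 1},
    {"x": 0,"y": 0,"z": 0,"rx": 0,"ry": 0,"rz": 0,"grip": 1}
  ]
}}

```text
clock: 8.2
tcp_pos: [0.5966, 0.152, 0.0523]
tcp_rot: [0.0, 0.707, 0.707, 0.0]
ft_force: [0.8, 0.2, -0.8]
grip_width: 0.997
grip_force: 0.0
```

Emit:
{"api": "jog_arm", "payload": {
  "series": [
    {"x": 0,"y": 0,"z": -15,"rx": 0,"ry": 0,"rz": 0,"grip": 1},
    {"x": 0,"y": 0,"z": -45,"rx": 0,"ry": 0,"rz": 0,"grip": 1},
    {"x": 0,"y": 0,"z": -85,"rx": 0,"ry": 0,"rz": 0,"grip": 1},
    {"x": 0,"y": 0,"z": -125,"rx": 0,"ry": 0,"rz": 0,"grip": 1},
    {"x": -5,"y": -5,"z": -150,"rx": 0,"ry": 0,"rz": 0,"grip": 1},
    {"x": -20,"y": -12,"z": -150,"rx": 0,"ry": 0,"rz": 0,"grip": 1},
    {"x": -50,"y": -31,"z": -150,"rx": 0,"ry": 0,"rz": 0,"grip": 1},
    {"x": -80,"y": -50,"z": -150,"rx": 0,"ry": 0,"rz": 0,"grip": 1}
  ]
}}

```text
clock: 8.87
tcp_pos: [0.5463, 0.0715, 0.2027]
tcp_rot: [0.001, 0.706, 0.708, 0.0]
ft_force: [0.6, -0.9, 0.2]
grip_width: 0.999
grip_force: 0.0
```

Emit:
{"api": "jog_arm", "payload": {
  "series": [
    {"x": -33,"y": -20,"z": 0,"rx": 0,"ry": 0,"rz": 0,"grip": 1},
    {"x": -66,"y": -41,"z": 0,"rx": 0,"ry": 0,"rz": 0,"grip": 1},
    {"x": -100,"y": -61,"z": 0,"rx": 0,"ry": 0,"rz": 0,"grip": 1},
    {"x": -133,"y": -82,"z": 0,"rx": 0,"ry": 0,"rz": 0,"grip": 1},
    {"x": -165,"y": -101,"z": 0,"rx": 0,"ry": 0,"rz": 0,"grip": 1},
    {"x": -184,"y": -113,"z": 0,"rx": 0,"ry": 0,"rz": 0,"grip": 1},
    {"x": -184,"y": -113,"z": 0,"rx": 0,"ry": 0,"rz": 0,"grip": 1},
    {"x": -184,"y": -113,"z": 0,"rx": 0,"ry": 0,"rz": 0,"grip": 1}
  ]
}}

```text
clock: 9.53
tcp_pos: [0.4325, -0.1128, 0.2018]
tcp_rot: [-0.0, 0.708, 0.706, 0.0]
ft_force: [0.7, 0.5, -0.1]
grip_width: 0.997
grip_force: 0.0
```

Run:
```python
from h import *
c=look(.025,.04,(.433,-.113),.045); st(); look(.038,.045,(.623,-.147),.085,c)
save(c,"w4"); d=cam("scene"); look(.085,.11,(.597,.15),.05,d)
```

```text
n 2588 circ [ 431.9 -111.9] 27.1 rect [ 432.1 -111.7] [52.6 53.1] 89.2 z 0.0296
t 9.58 tcp [ 0.4332 -0.1121  0.2019] q [-0.     0.708  0.706  0.   ] F [-0.2 -0.8 -0.6] w 1.001 gf 0.0 J [-0.35 -0.01  2.06  0.    1.09 -0.35]
n 7925 circ [ 620.3 -147.3] 70.7 rect [ 620.6 -147.4] [101.3 100.9] 5.0 z 0.0396
n 158 circ [600.4 150.2] 19.3 rect [599.4 149.6] [35.6 36.1] 31.6 z 0.0921
```

Emit:
{"api": "jog_arm", "payload": {
  "series": [
    {"x": 0,"y": 0,"z": 35,"rx": 0,"ry": 0,"rz": 0,"grip": 1},
    {"x": 0,"y": 0,"z": 75,"rx": 0,"ry": 0,"rz": 0,"grip": 1},
    {"x": 0,"y": 0,"z": 115,"rx": 0,"ry": 0,"rz": 0,"grip": 1},
    {"x": 0,"y": 0,"z": 150,"rx": 0,"ry": 0,"rz": 0,"grip": 1},
    {"x": 0,"y": 0,"z": 175,"rx": 0,"ry": 0,"rz": 0,"grip": 1},
    {"x": 0,"y": 0,"z": 190,"rx": 0,"ry": 0,"rz": 0,"grip": 1},
    {"x": 0,"y": 0,"z": 201,"rx": 0,"ry": 0,"rz": 0,"grip": 1},
    {"x": 0,"y": 0,"z": 201,"rx": 0,"ry": 0,"rz": 0,"grip": 1}
  ]
}}

```text
clock: 10.3
tcp_pos: [0.4321, -0.1104, -0.001]
tcp_rot: [-0.002, 0.706, 0.708, -0.001]
ft_force: [-1.0, 0.5, 0.7]
grip_width: 0.999
grip_force: 0.0
```

Emit:
{"api": "jog_arm", "payload": {
  "series": [
    {"x": 0,"y": 0,"z": 0,"rx": 0,"ry": 0,"rz": 0,"grip": 0.6},
    {"x": 0,"y": 0,"z": 0,"rx": 0,"ry": 0,"rz": 0,"grip": 0.3},
    {"x": 0,"y": 0,"z": 0,"rx": 0,"ry": 0,"rz": 0,"grip": -1},
    {"x": 0,"y": 0,"z": 0,"rx": 0,"ry": 0,"rz": 0,"grip": -1},
    {"x": 0,"y": 0,"z": 0,"rx": 0,"ry": 0,"rz": 0,"grip": -1},
    {"x": 0,"y": 0,"z": 0,"rx": 0,"ry": 0,"rz": 0,"grip": -1},
    {"x": 0,"y": 0,"z": 0,"rx": 0,"ry": 0,"rz": 0,"grip": -1},
    {"x": 0,"y": 0,"z": 0,"rx": 0,"ry": 0,"rz": 0,"grip": -1}
  ]
}}

```text
clock: 10.97
tcp_pos: [0.4343, -0.1122, 0.0028]
tcp_rot: [0.001, 0.707, 0.707, 0.0]
ft_force: [-1.0, 2.9, 7.0]
grip_width: 0.633
grip_force: 63.9
```

Emit:
{"api": "jog_arm", "payload": {
  "series": [
    {"x": 0,"y": 0,"z": -10,"rx": 0,"ry": 0,"rz": 0,"grip": -1},
    {"x": 0,"y": 0,"z": -30,"rx": 0,"ry": 0,"rz": 0,"grip": -1},
    {"x": 0,"y": 0,"z": -60,"rx": 0,"ry": 0,"rz": 0,"grip": -1},
    {"x": 3,"y": 5,"z": -80,"rx": 0,"ry": 0,"rz": 0,"grip": -1},
    {"x": 12,"y": 18,"z": -80,"rx": 0,"ry": 0,"rz": 0,"grip": -1},
    {"x": 28,"y": 43,"z": -80,"rx": 0,"ry": 0,"rz": 0,"grip": -1},
    {"x": 48,"y": 74,"z": -80,"rx": 0,"ry": 0,"rz": 0,"grip": -1},
    {"x": 68,"y": 105,"z": -80,"rx": 0,"ry": 0,"rz": 0,"grip": -1}
  ]
}}

```text
clock: 11.63
tcp_pos: [0.5383, -0.0435, 0.0815]
tcp_rot: [-0.0, 0.708, 0.707, -0.0]
ft_force: [-0.1, -1.1, -6.4]
grip_width: 0.625
grip_force: 66.5
```

Emit:
{"api": "jog_arm", "payload": {
  "series": [
    {"x": 18,"y": 28,"z": 0,"rx": 0,"ry": 0,"rz": 0,"grip": -1},
    {"x": 34,"y": 52,"z": 10,"rx": 0,"ry": 0,"rz": 0,"grip": -1},
    {"x": 44,"y": 66,"z": 30,"rx": 0,"ry": 0,"rz": 0,"grip": -1},
    {"x": 46,"y": 70,"z": 50,"rx": 0,"ry": 0,"rz": 0,"grip": -1},
    {"x": 46,"y": 70,"z": 65,"rx": 0,"ry": 0,"rz": 0,"grip": -1},
    {"x": 46,"y": 70,"z": 73,"rx": 0,"ry": 0,"rz": 0,"grip": -1},
    {"x": 46,"y": 70,"z": 75,"rx": 0,"ry": 0,"rz": 0,"grip": -1},
    {"x": 46,"y": 70,"z": 75,"rx": 0,"ry": 0,"rz": 0,"grip": -1}
  ]
}}

```text
clock: 12.3
tcp_pos: [0.6071, 0.0018, 0.0054]
tcp_rot: [-0.001, 0.707, 0.707, -0.001]
ft_force: [0.0, 0.4, -6.5]
grip_width: 0.628
grip_force: 66.4
```

Run:
```python
from h import *
st()
```

```text
t 12.3 tcp [0.6071 0.0018 0.0054] q [-0.001  0.707  0.707 -0.001] F [ 0.   0.4 -6.5] w 0.628 gf 66.4 J [-0.07  0.57  1.79 -0.    0.79 -0.07]
```

Emit:
{"api": "jog_arm", "payload": {
  "series": [
    {"x": 0,"y": 1.5,"z": 1,"rx": 0,"ry": 0,"rz": 0,"grip": -1},
    {"x": 0,"y": 1.5,"z": 2,"rx": 0,"ry": 0,"rz": 0,"grip": -1},
    {"x": 0,"y": 1.5,"z": 3,"rx": 0,"ry": 0,"rz": 0,"grip": -1},
    {"x": 0,"y": 1.5,"z": 4,"rx": 0,"ry": 0,"rz": 0,"grip": -1},
    {"x": 0,"y": 1.5,"z": 4,"rx": 0,"ry": 0,"rz": 0,"grip": -1},
    {"x": 0,"y": 1.5,"z": 4,"rx": 0,"ry": 0,"rz": 0,"grip": -1}
  ]
}}

```text
clock: 12.8
tcp_pos: [0.6106, 0.0018, 0.0029]
tcp_rot: [0.0, 0.707, 0.707, 0.0]
ft_force: [0.3, -0.7, -3.7]
grip_width: 0.628
grip_force: 66.6
```

Emit:
{"api": "jog_arm", "payload": {
  "series": [
    {"x": 0,"y": -0.5,"z": 1,"rx": 0,"ry": 0,"rz": 0,"grip": -1},
    {"x": 0,"y": -0.5,"z": 1,"rx": 0,"ry": 0,"rz": 0,"grip": -1},
    {"x": 0,"y": -0.5,"z": 1,"rx": 0,"ry": 0,"rz": 0,"grip": 0.5},
    {"x": 0,"y": -0.5,"z": 1,"rx": 0,"ry": 0,"rz": 0,"grip": 0.8},
    {"x": 0,"y": -0.5,"z": 1,"rx": 0,"ry": 0,"rz": 0,"grip": 1},
    {"x": 0,"y": -0.5,"z": 1,"rx": 0,"ry": 0,"rz": 0,"grip": 1},
    {"x": 0,"y": -0.5,"z": 0,"rx": 0,"ry": 0,"rz": 0,"grip": 1},
    {"x": 0,"y": -0.5,"z": -10,"rx": 0,"ry": 0,"rz": 0,"grip": 1}
  ]
}}

```text
clock: 13.47
tcp_pos: [0.6077, 0.0021, 0.0107]
tcp_rot: [-0.002, 0.707, 0.707, -0.001]
ft_force: [-0.4, -0.1, 0.2]
grip_width: 1.0
grip_force: 0.0
```

Emit:
{"api": "jog_arm", "payload": {
  "series": [
    {"x": 0,"y": 0,"z": -35,"rx": 0,"ry": 0,"rz": 0,"grip": 1},
    {"x": 0,"y": 0,"z": -75,"rx": 0,"ry": 0,"rz": 0,"grip": 1},
    {"x": 0,"y": 0,"z": -115,"rx": 0,"ry": 0,"rz": 0,"grip": 1},
    {"x": 0,"y": 0,"z": -155,"rx": 0,"ry": 0,"rz": 0,"grip": 1},
    {"x": 5,"y": 0,"z": -190,"rx": 0,"ry": 0,"rz": 0,"grip": 1},
    {"x": 20,"y": -5,"z": -195,"rx": 0,"ry": 0,"rz": 0,"grip": 1},
    {"x": 50,"y": -12,"z": -195,"rx": 0,"ry": 0,"rz": 0,"grip": 1},
    {"x": 85,"y": -20,"z": -195,"rx": 0,"ry": 0,"rz": 0,"grip": 1}
  ]
}}

```text
clock: 14.13
tcp_pos: [0.5905, 0.0866, 0.2097]
tcp_rot: [0.002, 0.708, 0.706, 0.001]
ft_force: [0.1, -0.0, -0.7]
grip_width: 0.998
grip_force: 0.0
```

Emit:
{"api": "jog_arm", "payload": {
  "series": [
    {"x": 38,"y": -9,"z": 0,"rx": 0,"ry": 0,"rz": 0,"grip": 1},
    {"x": 76,"y": -18,"z": 0,"rx": 0,"ry": 0,"rz": 0,"grip": 1},
    {"x": 114,"y": -27,"z": 0,"rx": 0,"ry": 0,"rz": 0,"grip": 1},
    {"x": 152,"y": -36,"z": 0,"rx": 0,"ry": 0,"rz": 0,"grip": 1},
    {"x": 190,"y": -45,"z": 0,"rx": 0,"ry": 0,"rz": 0,"grip": 1},
    {"x": 225,"y": -53,"z": 0,"rx": 0,"ry": 0,"rz": 0,"grip": 1},
    {"x": 255,"y": -60,"z": 0,"rx": 0,"ry": 0,"rz": 0,"grip": 1},
    {"x": 273,"y": -62,"z": 0,"rx": 0,"ry": 0,"rz": 0,"grip": 1}
  ]
}}

```text
clock: 14.8
tcp_pos: [0.5255, 0.3636, 0.2076]
tcp_rot: [-0.001, 0.706, 0.708, 0.0]
ft_force: [-0.1, -0.4, 1.1]
grip_width: 1.0
grip_force: 0.0
```

Emit:
{"api": "jog_arm", "payload": {
  "series": [
    {"x": 0,"y": 0,"z": 0,"rx": 0,"ry": 0,"rz": 0,"grip": 0.6},
    {"x": 0,"y": 0,"z": 0,"rx": 0,"ry": 0,"rz": 0,"grip": 0.6},
    {"x": 0,"y": 0,"z": 0,"rx": 0,"ry": 0,"rz": 0,"grip": 0.6}
  ]
}}

```text
clock: 15.05
tcp_pos: [0.5272, 0.3593, 0.2072]
tcp_rot: [0.0, 0.707, 0.707, -0.0]
ft_force: [0.4, 0.2, -0.3]
grip_width: 0.796
grip_force: 0.0
```

Run:
```python
from h import *
c=cam("wrist"); st(); save(c,"w5"); look(.045,.06,(.527,.36),.035,c); look(.008,.018,(.527,.36),.035,c); look(.007,.018,(.443,.255),.06,c)
d=cam("scene"); look(.025,.04,(.609,.002),.045,d); look(.025,.04,(.609,.002),.045,cam("side"))
```

```text
t 15.1 tcp [0.5275 0.3589 0.2072] q [ 0.     0.707  0.707 -0.   ] F [ 0.3 -0.9 -0.8] w 0.799 gf 0.0 J [ 0.53  0.36  1.62 -0.    1.17  0.53]
n 809 circ [522.3 364.9] 14.1 rect [522.2 365.2] [27.3 26.9] 88.8 z 0.0496
n 1104 circ [522.3 364.9] 25.0 rect [522.3 365.4] [49.2 48.5] 3.6 z 0.0138
n 1551 circ [440.1 258.1] 45.7 rect [439.8 257.3] [24.2 89.6] 73.7 z 0.0116
n 249 circ [613.3  -1.3] 26.7 rect [614.   -0.7] [50.3 49.8] 74.6 z 0.0274
n 337 circ [611.3   1.6] 27.9 rect [610.6   1.5] [53.1 52.9] 11.6 z 0.0313
```

View pics/w5.png

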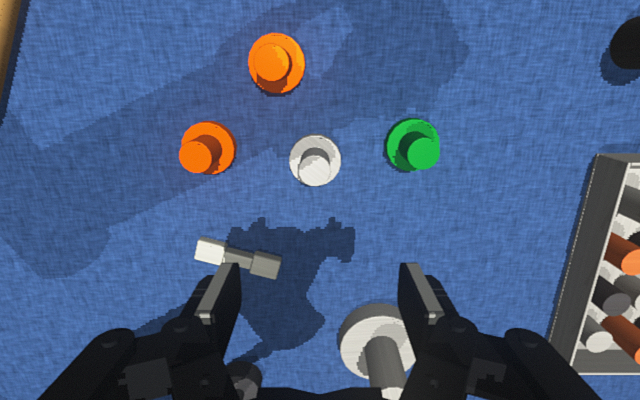

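The picture shows the bright forging at (315,160), oranges at (207,148) and (277,62), green at (413,145), and the coupon at (238,256). I'll grip the bright forging by its hub.

Emit:
{"api": "jog_arm", "payload": {
  "series": [
    {"x": 6,"y": -3.5,"z": 35,"rx": 0,"ry": 0,"rz": 0,"grip": 0.6},
    {"x": 6,"y": -3.5,"z": 75,"rx": 0,"ry": 0,"rz": 0,"grip": 0.6},
    {"x": 6,"y": -3.5,"z": 115,"rx": 0,"ry": 0,"rz": 0,"grip": 0.6},
    {"x": 6,"y": -3.5,"z": 145,"rx": 0,"ry": 0,"rz": 0,"grip": 0.6},
    {"x": 6,"y": -3.5,"z": 168,"rx": 0,"ry": 0,"rz": 0,"grip": 0.6},
    {"x": 6,"y": -3.5,"z": 182,"rx": 0,"ry": 0,"rz": 0,"grip": 0.6},
    {"x": 6,"y": -3.5,"z": 187,"rx": 0,"ry": 0,"rz": 0,"grip": 0.6},
    {"x": 6,"y": -3.5,"z": 187,"rx": 0,"ry": 0,"rz": 0,"grip": 0.6}
  ]
}}

```text
clock: 15.87
tcp_pos: [0.5237, 0.365, 0.0193]
tcp_rot: [-0.0, 0.707, 0.707, -0.001]
ft_force: [-0.1, -0.1, 0.0]
grip_width: 0.797
grip_force: 0.0
```

Emit:
{"api": "jog_arm", "payload": {
  "series": [
    {"x": 0,"y": 0,"z": 0,"rx": 0,"ry": 0,"rz": 0,"grip": 0.3},
    {"x": 0,"y": 0,"z": 0,"rx": 0,"ry": 0,"rz": 0,"grip": 0},
    {"x": 0,"y": 0,"z": 0,"rx": 0,"ry": 0,"rz": 0,"grip": -1},
    {"x": 0,"y": 0,"z": 0,"rx": 0,"ry": 0,"rz": 0,"grip": -1},
    {"x": 0,"y": 0,"z": 0,"rx": 0,"ry": 0,"rz": 0,"grip": -1},
    {"x": 0,"y": 0,"z": 0,"rx": 0,"ry": 0,"rz": 0,"grip": -1},
    {"x": 0,"y": 0,"z": 0,"rx": 0,"ry": 0,"rz": 0,"grip": -1},
    {"x": 0,"y": 0,"z": 0,"rx": 0,"ry": 0,"rz": 0,"grip": -1}
  ]
}}

```text
clock: 16.53
tcp_pos: [0.5252, 0.3669, 0.0226]
tcp_rot: [0.0, 0.707, 0.707, 0.002]
ft_force: [-0.5, -0.3, 6.3]
grip_width: 0.3
grip_force: 59.7
```

Emit:
{"api": "jog_arm", "payload": {
  "series": [
    {"x": 0,"y": 0,"z": -10,"rx": 0,"ry": 0,"rz": 0,"grip": -1},
    {"x": 0,"y": 0,"z": -30,"rx": 0,"ry": 0,"rz": 0,"grip": -1},
    {"x": 0,"y": 0,"z": -65,"rx": 0,"ry": 0,"rz": 0,"grip": -1},
    {"x": 0,"y": 0,"z": -105,"rx": 0,"ry": 0,"rz": 0,"grip": -1},
    {"x": -5,"y": 0,"z": -140,"rx": 0,"ry": 0,"rz": 0,"grip": -1},
    {"x": -20,"y": 5,"z": -155,"rx": 0,"ry": 0,"rz": 0,"grip": -1},
    {"x": -45,"y": 10,"z": -155,"rx": 0,"ry": 0,"rz": 0,"grip": -1},
    {"x": -80,"y": 15,"z": -155,"rx": 0,"ry": 0,"rz": 0,"grip": -1}
  ]
}}

```text
clock: 17.2
tcp_pos: [0.54, 0.2866, 0.1769]
tcp_rot: [0.001, 0.706, 0.708, 0.002]
ft_force: [0.8, -0.7, -4.8]
grip_width: 0.299
grip_force: 59.5
```

Emit:
{"api": "jog_arm", "payload": {
  "series": [
    {"x": -38,"y": 8,"z": 0,"rx": 0,"ry": 0,"rz": 0,"grip": -1},
    {"x": -76,"y": 16,"z": 0,"rx": 0,"ry": 0,"rz": 0,"grip": -1},
    {"x": -114,"y": 24,"z": 0,"rx": 0,"ry": 0,"rz": 0,"grip": -1},
    {"x": -152,"y": 32,"z": 0,"rx": 0,"ry": 0,"rz": 0,"grip": -1},
    {"x": -190,"y": 40,"z": 0,"rx": 0,"ry": 0,"rz": 0,"grip": -1},
    {"x": -228,"y": 48,"z": 0,"rx": 0,"ry": 0,"rz": 0,"grip": -1},
    {"x": -266,"y": 56,"z": 0,"rx": 0,"ry": 0,"rz": 0,"grip": -1},
    {"x": -304,"y": 64,"z": 0,"rx": 0,"ry": 0,"rz": 0,"grip": -1}
  ]
}}

```text
clock: 17.87
tcp_pos: [0.6013, -0.021, 0.1736]
tcp_rot: [-0.001, 0.707, 0.707, -0.001]
ft_force: [0.3, -0.6, -3.9]
grip_width: 0.299
grip_force: 59.5
```

Emit:
{"api": "jog_arm", "payload": {
  "series": [
    {"x": -38,"y": 6,"z": 0,"rx": 0,"ry": 0,"rz": 0,"grip": -1},
    {"x": -75,"y": 11,"z": 0,"rx": 0,"ry": 0,"rz": 0,"grip": -1},
    {"x": -105,"y": 15,"z": 0,"rx": 0,"ry": 0,"rz": 0,"grip": -1},
    {"x": -122,"y": 18,"z": 0,"rx": 0,"ry": 0,"rz": 0,"grip": -1},
    {"x": -129,"y": 19,"z": 20,"rx": 0,"ry": 0,"rz": 0,"grip": -1},
    {"x": -129,"y": 19,"z": 45,"rx": 0,"ry": 0,"rz": 0,"grip": -1},
    {"x": -129,"y": 19,"z": 65,"rx": 0,"ry": 0,"rz": 0,"grip": -1},
    {"x": -129,"y": 19,"z": 80,"rx": 0,"ry": 0,"rz": 0,"grip": -1}
  ]
}}

```text
clock: 18.53
tcp_pos: [0.619, -0.1469, 0.0917]
tcp_rot: [-0.003, 0.707, 0.707, -0.001]
ft_force: [0.4, 0.2, -3.7]
grip_width: 0.301
grip_force: 59.5
```

Emit:
{"api": "jog_arm", "payload": {
  "series": [
    {"x": 0,"y": 0,"z": 10,"rx": 0,"ry": 0,"rz": 0,"grip": -1},
    {"x": 0,"y": 0,"z": 15,"rx": 0,"ry": 0,"rz": 0,"grip": -1},
    {"x": 0,"y": 0,"z": 15,"rx": 0,"ry": 0,"rz": 0,"grip": -1},
    {"x": 0,"y": 0,"z": 15,"rx": 0,"ry": 0,"rz": 0,"grip": -1}
  ]
}}

```text
clock: 18.87
tcp_pos: [0.6222, -0.147, 0.0805]
tcp_rot: [0.0, 0.707, 0.707, 0.0]
ft_force: [-0.2, -0.5, -3.4]
grip_width: 0.305
grip_force: 59.5
```

Run:
```python
from h import *
st(); c=cam("scene"); save(c,"s6")
P=cloud(c).reshape(-1,3); P=P[~np.isnan(P[:,0])]
a=cv2.imread("pics/s6.png")[150:270,180:300]; b=cam("side"); save(b,"d6"); b=cv2.imread("pics/d6.png")[190:310,340:460]
cv2.imwrite("pics/m6.png",cv2.resize(np.hstack([a,b]),(800,400),interpolation=cv2.INTER_CUBIC))
```

```text
t 18.87 tcp [ 0.6222 -0.147   0.0805] q [0.    0.707 0.707 0.   ] F [-0.2 -0.5 -3.4] w 0.305 gf 59.5 J [-0.3   0.5   1.69  0.    0.94 -0.3 ]
```

View pics/m6.png

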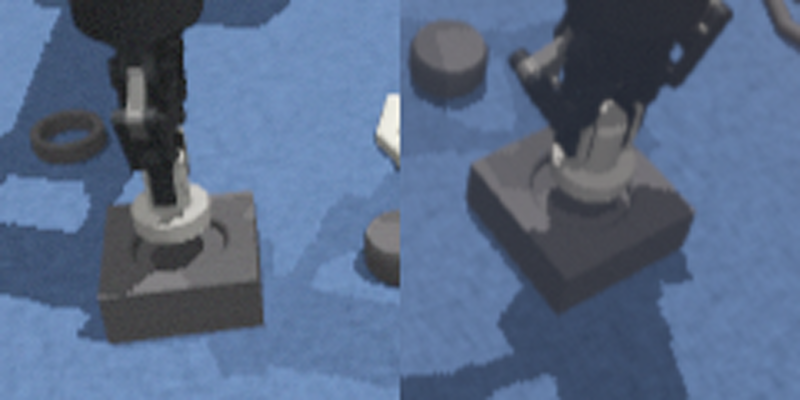

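The forging hangs over the recess: scene crop at (172,215) against a recess centre of about (181,245), mostly perspective. I'll lower it.

Emit:
{"api": "jog_arm", "payload": {
  "series": [
    {"x": 0.5,"y": 0,"z": 6,"rx": 0,"ry": 0,"rz": 0,"grip": -1},
    {"x": 0.5,"y": 0,"z": 12,"rx": 0,"ry": 0,"rz": 0,"grip": -1},
    {"x": 0.5,"y": 0,"z": 17,"rx": 0,"ry": 0,"rz": 0,"grip": -1},
    {"x": 0.5,"y": 0,"z": 21,"rx": 0,"ry": 0,"rz": 0,"grip": -1},
    {"x": 0.5,"y": 0,"z": 23,"rx": 0,"ry": 0,"rz": 0,"grip": -1},
    {"x": 0.5,"y": 0,"z": 24,"rx": 0,"ry": 0,"rz": 0,"grip": -1},
    {"x": 0.5,"y": 0,"z": 24,"rx": 0,"ry": 0,"rz": 0,"grip": -1},
    {"x": 0.5,"y": 0,"z": 24,"rx": 0,"ry": 0,"rz": 0,"grip": -1}
  ]
}}

```text
clock: 19.63
tcp_pos: [0.6221, -0.1466, 0.0563]
tcp_rot: [0.0, 0.707, 0.707, 0.0]
ft_force: [0.7, -0.2, -3.8]
grip_width: 0.304
grip_force: 59.5
```

Emit:
{"api": "jog_arm", "payload": {
  "series": [
    {"x": 0,"y": 0,"z": 1,"rx": 0,"ry": 0,"rz": 0,"grip": -1},
    {"x": 0,"y": 0,"z": 2,"rx": 0,"ry": 0,"rz": 0,"grip": -1},
    {"x": 0,"y": 0,"z": 3,"rx": 0,"ry": 0,"rz": 0,"grip": -1},
    {"x": 0,"y": 0,"z": 3,"rx": 0,"ry": 0,"rz": 0,"grip": -1},
    {"x": 0,"y": 0,"z": 3,"rx": 0,"ry": 0,"rz": 0,"grip": -1}
  ]
}}

```text
clock: 20.05
tcp_pos: [0.6225, -0.1467, 0.0547]
tcp_rot: [0.0, 0.707, 0.707, 0.0]
ft_force: [-3.5, 1.1, 5.9]
grip_width: 0.297
grip_force: 60.5
```

Emit:
{"api": "jog_arm", "payload": {
  "series": [
    {"x": 0,"y": 0,"z": 1,"rx": 0,"ry": 0,"rz": 0,"grip": -0.2},
    {"x": 0,"y": 0,"z": 1,"rx": 0,"ry": 0,"rz": 0,"grip": 0.2},
    {"x": 0,"y": 0,"z": 1,"rx": 0,"ry": 0,"rz": 0,"grip": 0.6},
    {"x": 0,"y": 0,"z": 1,"rx": 0,"ry": 0,"rz": 0,"grip": 0.6},
    {"x": 0,"y": 0,"z": 0,"rx": 0,"ry": 0,"rz": 0,"grip": 0.6},
    {"x": 0,"y": 0,"z": 0,"rx": 0,"ry": 0,"rz": 0,"grip": 0.6},
    {"x": 0,"y": 0,"z": -15,"rx": 0,"ry": 0,"rz": 0,"grip": 0.6},
    {"x": 0,"y": 0,"z": -40,"rx": 0,"ry": 0,"rz": 0,"grip": 1}
  ]
}}

```text
clock: 20.72
tcp_pos: [0.6191, -0.1457, 0.0909]
tcp_rot: [-0.003, 0.707, 0.707, -0.002]
ft_force: [-0.3, -0.5, -0.3]
grip_width: 0.919
grip_force: 0.0
```

Emit:
{"api": "jog_arm", "payload": {
  "series": [
    {"x": 0,"y": 0,"z": -40,"rx": 0,"ry": 0,"rz": 0,"grip": 1},
    {"x": -5,"y": -10,"z": -75,"rx": 0,"ry": 0,"rz": 0,"grip": 1},
    {"x": -20,"y": -35,"z": -100,"rx": 0,"ry": 0,"rz": 0,"grip": 1},
    {"x": -40,"y": -68,"z": -105,"rx": 0,"ry": 0,"rz": 0,"grip": 1},
    {"x": -60,"y": -101,"z": -105,"rx": 0,"ry": 0,"rz": 0,"grip": 1},
    {"x": -80,"y": -134,"z": -105,"rx": 0,"ry": 0,"rz": 0,"grip": 1},
    {"x": -98,"y": -164,"z": -105,"rx": 0,"ry": 0,"rz": 0,"grip": 1},
    {"x": -111,"y": -187,"z": -105,"rx": 0,"ry": 0,"rz": 0,"grip": 1}
  ]
}}

```text
clock: 21.38
tcp_pos: [0.4328, -0.2586, 0.1996]
tcp_rot: [0.001, 0.707, 0.707, -0.0]
ft_force: [0.7, 0.3, 0.6]
grip_width: 1.003
grip_force: 0.0
```

Emit:
{"api": "jog_arm", "payload": {
  "series": [
    {"x": 0,"y": 0,"z": 0,"rx": 0,"ry": 0,"rz": 0,"grip": 1},
    {"x": 0,"y": 0,"z": 0,"rx": 0,"ry": 0,"rz": 0,"grip": 1},
    {"x": 0,"y": 0,"z": 0,"rx": 0,"ry": 0,"rz": 0,"grip": 1}
  ]
}}

```text
clock: 21.63
tcp_pos: [0.4358, -0.2578, 0.1994]
tcp_rot: [0.001, 0.707, 0.707, 0.0]
ft_force: [0.0, 0.5, 0.1]
grip_width: 1.005
grip_force: 0.0
```

Run:
```python
from h import *
c=cam("wrist"); st(); save(c,"w7"); look(.011,.025,(.436,-.258),.045,c)
print("hub/flange/die"); look(.078,.09,(.622,-.147),.03,c); look(.043,.05,(.622,-.147),.035,c); look(.038,.0425,(.622,-.147),.085,c)
```

```text
t 21.68 tcp [ 0.4361 -0.2575  0.1992] q [0.001 0.707 0.707 0.   ] F [ 0.4 -0.2 -0.4] w 1.001 gf 0.0 J [-0.62  0.11  1.94  0.    1.09 -0.62]
n 1419 circ [ 433.9 -257.5] 28.9 rect [ 434.  -257.3] [56.8 56.4] 1.1 z 0.0155
hub/flange/die
n 1625 circ [ 621.5 -149. ] 14.6 rect [ 621.5 -149.1] [27.5 28.2] 69.2 z 0.0815
n 2006 circ [ 621.1 -148.9] 25.4 rect [ 618.2 -149.4] [44.4 49.6] 7.0 z 0.0456
n 7397 circ [ 621.1 -157.2] 63.9 rect [ 621.5 -157.2] [101.8  80.7] 5.0 z 0.0396
```

View pics/w7.png

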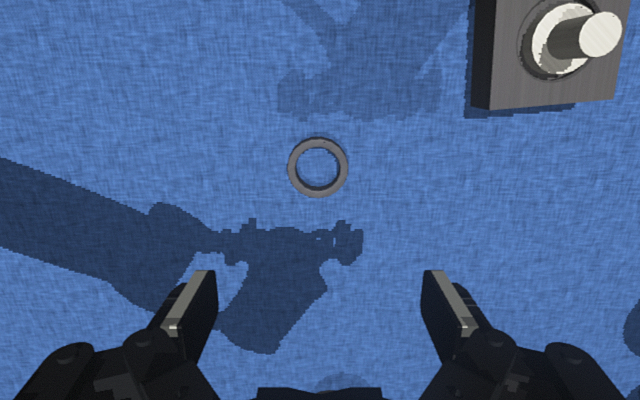

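The forging is seated (flange top at 0.0456) and the ring is seen at (318,167). I'll pick up the ring next.

Emit:
{"api": "jog_arm", "payload": {
  "series": [
    {"x": 0,"y": 0,"z": 35,"rx": 0,"ry": 0,"rz": 0,"grip": 1},
    {"x": 0,"y": 0,"z": 75,"rx": 0,"ry": 0,"rz": 0,"grip": 1},
    {"x": 0,"y": 0,"z": 115,"rx": 0,"ry": 0,"rz": 0,"grip": 1},
    {"x": 0,"y": 0,"z": 150,"rx": 0,"ry": 0,"rz": 0,"grip": 1},
    {"x": 0,"y": 0,"z": 175,"rx": 0,"ry": 0,"rz": 0,"grip": 1},
    {"x": 0,"y": 0,"z": 190,"rx": 0,"ry": 0,"rz": 0,"grip": 1},
    {"x": 0,"y": 0,"z": 201,"rx": 0,"ry": 0,"rz": 0,"grip": 1},
    {"x": 0,"y": 0,"z": 201,"rx": 0,"ry": 0,"rz": 0,"grip": 1}
  ]
}}

```text
clock: 22.35
tcp_pos: [0.4343, -0.2558, -0.0051]
tcp_rot: [-0.002, 0.707, 0.708, -0.0]
ft_force: [0.1, 0.1, 0.4]
grip_width: 1.0
grip_force: 0.0
```

Emit:
{"api": "jog_arm", "payload": {
  "series": [
    {"x": 0,"y": 0,"z": 0,"rx": 0,"ry": 0,"rz": 0,"grip": 0.6},
    {"x": 0,"y": 0,"z": 0,"rx": 0,"ry": 0,"rz": 0,"grip": 0.3},
    {"x": 0,"y": 0,"z": 0,"rx": 0,"ry": 0,"rz": 0,"grip": -1},
    {"x": 0,"y": 0,"z": 0,"rx": 0,"ry": 0,"rz": 0,"grip": -1},
    {"x": 0,"y": 0,"z": 0,"rx": 0,"ry": 0,"rz": 0,"grip": -1},
    {"x": 0,"y": 0,"z": 0,"rx": 0,"ry": 0,"rz": 0,"grip": -1},
    {"x": 0,"y": 0,"z": 0,"rx": 0,"ry": 0,"rz": 0,"grip": -1},
    {"x": 0,"y": 0,"z": 0,"rx": 0,"ry": 0,"rz": 0,"grip": -1}
  ]
}}

```text
clock: 23.02
tcp_pos: [0.4365, -0.2583, -0.0005]
tcp_rot: [0.002, 0.707, 0.707, 0.0]
ft_force: [-0.3, 0.9, 6.3]
grip_width: 0.655
grip_force: 62.7
```

Emit:
{"api": "jog_arm", "payload": {
  "series": [
    {"x": 0,"y": 0,"z": -10,"rx": 0,"ry": 0,"rz": 0,"grip": -1},
    {"x": 0,"y": 0,"z": -30,"rx": 0,"ry": 0,"rz": 0,"grip": -1},
    {"x": 0,"y": 0,"z": -60,"rx": 0,"ry": 0,"rz": 0,"grip": -1},
    {"x": 0,"y": 0,"z": -95,"rx": 0,"ry": 0,"rz": 0,"grip": -1},
    {"x": 3,"y": 5,"z": -120,"rx": 0,"ry": 0,"rz": 0,"grip": -1},
    {"x": 10,"y": 17,"z": -130,"rx": 0,"ry": 0,"rz": 0,"grip": -1},
    {"x": 23,"y": 40,"z": -130,"rx": 0,"ry": 0,"rz": 0,"grip": -1},
    {"x": 38,"y": 66,"z": -130,"rx": 0,"ry": 0,"rz": 0,"grip": -1}
  ]
}}

```text
clock: 23.68
tcp_pos: [0.5021, -0.2197, 0.1289]
tcp_rot: [0.001, 0.708, 0.706, 0.0]
ft_force: [0.2, -0.2, -2.2]
grip_width: 0.656
grip_force: 64.3
```

Emit:
{"api": "jog_arm", "payload": {
  "series": [
    {"x": 17,"y": 30,"z": 0,"rx": 0,"ry": 0,"rz": 0,"grip": -1},
    {"x": 34,"y": 60,"z": 0,"rx": 0,"ry": 0,"rz": 0,"grip": -1},
    {"x": 50,"y": 88,"z": 0,"rx": 0,"ry": 0,"rz": 0,"grip": -1},
    {"x": 62,"y": 108,"z": 0,"rx": 0,"ry": 0,"rz": 0,"grip": -1},
    {"x": 70,"y": 121,"z": 0,"rx": 0,"ry": 0,"rz": 0,"grip": -1},
    {"x": 70.5,"y": 121,"z": 0,"rx": 0,"ry": 0,"rz": 0,"grip": -1},
    {"x": 70.5,"y": 121,"z": 0,"rx": 0,"ry": 0,"rz": 0,"grip": -1},
    {"x": 70.5,"y": 121,"z": 0,"rx": 0,"ry": 0,"rz": 0,"grip": -1}
  ]
}}

```text
clock: 24.35
tcp_pos: [0.6209, -0.1487, 0.1264]
tcp_rot: [-0.001, 0.707, 0.707, -0.001]
ft_force: [-0.3, -0.5, -2.3]
grip_width: 0.658
grip_force: 64.3
```

Run:
```python
from h import *
st(); c=cam("wrist"); save(c,"w8")
```

```text
t 24.35 tcp [ 0.6209 -0.1487  0.1264] q [-0.001  0.707  0.707 -0.001] F [-0.3 -0.5 -2.3] w 0.658 gf 64.3 J [-0.3   0.45  1.67 -0.    1.02 -0.3 ]
```

View pics/w8.png

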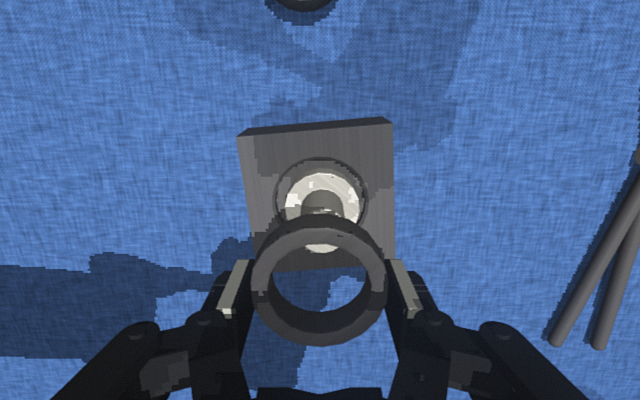

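The ring is held level at (319,280), with the hub behind it at (322,225). I'll lower it over the hub.

Emit:
{"api": "jog_arm", "payload": {
  "series": [
    {"x": 0,"y": 1,"z": 15,"rx": 0,"ry": 0,"rz": 0,"grip": -1},
    {"x": 0,"y": 1,"z": 30,"rx": 0,"ry": 0,"rz": 0,"grip": -1},
    {"x": 0,"y": 1,"z": 40,"rx": 0,"ry": 0,"rz": 0,"grip": -1},
    {"x": 0,"y": 1,"z": 50,"rx": 0,"ry": 0,"rz": 0,"grip": -1},
    {"x": 0,"y": 1,"z": 60,"rx": 0,"ry": 0,"rz": 0,"grip": -1},
    {"x": 0,"y": 1,"z": 68,"rx": 0,"ry": 0,"rz": 0,"grip": -1},
    {"x": 0,"y": 1,"z": 73,"rx": 0,"ry": 0,"rz": 0,"grip": -1},
    {"x": 0,"y": 1,"z": 75,"rx": 0,"ry": 0,"rz": 0,"grip": -1}
  ]
}}

```text
clock: 25.07
tcp_pos: [0.6223, -0.1489, 0.0511]
tcp_rot: [-0.001, 0.707, 0.707, -0.0]
ft_force: [0.3, 0.4, -2.7]
grip_width: 0.656
grip_force: 64.3
```

Emit:
{"api": "jog_arm", "payload": {
  "series": [
    {"x": 0,"y": 0,"z": 1,"rx": 0,"ry": 0,"rz": 0,"grip": -1},
    {"x": 0,"y": 0,"z": 2,"rx": 0,"ry": 0,"rz": 0,"grip": -1},
    {"x": 0,"y": 0,"z": 3,"rx": 0,"ry": 0,"rz": 0,"grip": -1},
    {"x": 0,"y": 0,"z": 3,"rx": 0,"ry": 0,"rz": 0,"grip": -1},
    {"x": 0,"y": 0,"z": 3,"rx": 0,"ry": 0,"rz": 0,"grip": -1}
  ]
}}

```text
clock: 25.48
tcp_pos: [0.6233, -0.1491, 0.0497]
tcp_rot: [0.0, 0.707, 0.707, 0.0]
ft_force: [0.2, 0.3, -1.2]
grip_width: 0.656
grip_force: 64.3
```

Emit:
{"api": "jog_arm", "payload": {
  "series": [
    {"x": 0,"y": 0,"z": 1,"rx": 0,"ry": 0,"rz": 0,"grip": -1},
    {"x": 0,"y": 0,"z": 1.5,"rx": 0,"ry": 0,"rz": 0,"grip": -1},
    {"x": 0,"y": 0,"z": 2,"rx": 0,"ry": 0,"rz": 0,"grip": -1},
    {"x": 0,"y": 0,"z": 2,"rx": 0,"ry": 0,"rz": 0,"grip": -1}
  ]
}}

```text
clock: 25.82
tcp_pos: [0.6229, -0.149, 0.0472]
tcp_rot: [-0.0, 0.707, 0.707, -0.0]
ft_force: [0.6, 0.1, -2.1]
grip_width: 0.655
grip_force: 64.3
```

Emit:
{"api": "jog_arm", "payload": {
  "series": [
    {"x": 0,"y": 0,"z": 1,"rx": 0,"ry": 0,"rz": 0,"grip": -1},
    {"x": 0,"y": 0,"z": 1.5,"rx": 0,"ry": 0,"rz": 0,"grip": -1},
    {"x": 0,"y": 0,"z": 2,"rx": 0,"ry": 0,"rz": 0,"grip": -1},
    {"x": 0,"y": 0,"z": 2,"rx": 0,"ry": 0,"rz": 0,"grip": -1}
  ]
}}

```text
clock: 26.15
tcp_pos: [0.623, -0.149, 0.0456]
tcp_rot: [-0.0, 0.707, 0.707, -0.0]
ft_force: [-1.5, 1.1, 0.7]
grip_width: 0.657
grip_force: 64.5
```

Emit:
{"api": "jog_arm", "payload": {
  "series": [
    {"x": 0,"y": 0,"z": 0.5,"rx": 0,"ry": 0,"rz": 0,"grip": 0.4},
    {"x": 0,"y": 0,"z": 0.5,"rx": 0,"ry": 0,"rz": 0,"grip": 0.7},
    {"x": 0,"y": 0,"z": 0.5,"rx": 0,"ry": 0,"rz": 0,"grip": 1},
    {"x": 0,"y": 0,"z": 0.5,"rx": 0,"ry": 0,"rz": 0,"grip": 1},
    {"x": 0,"y": 0,"z": 0,"rx": 0,"ry": 0,"rz": 0,"grip": 1},
    {"x": 0,"y": 0,"z": -10,"rx": 0,"ry": 0,"rz": 0,"grip": 1},
    {"x": 0,"y": 0,"z": -35,"rx": 0,"ry": 0,"rz": 0,"grip": 1},
    {"x": 0,"y": 0,"z": -70,"rx": 0,"ry": 0,"rz": 0,"grip": 1}
  ]
}}

```text
clock: 26.82
tcp_pos: [0.62, -0.1481, 0.1129]
tcp_rot: [-0.003, 0.707, 0.707, -0.002]
ft_force: [0.1, -0.2, -0.5]
grip_width: 0.997
grip_force: 0.0
```

Emit:
{"api": "jog_arm", "payload": {
  "series": [
    {"x": 3,"y": 0,"z": -40,"rx": 0,"ry": 0,"rz": 0,"grip": 1},
    {"x": 15,"y": -5,"z": -75,"rx": 0,"ry": 0,"rz": 0,"grip": 1},
    {"x": 40,"y": -16,"z": -95,"rx": 0,"ry": 0,"rz": 0,"grip": 1},
    {"x": 75,"y": -32,"z": -100,"rx": 0,"ry": 0,"rz": 0,"grip": 1},
    {"x": 112,"y": -48,"z": -100,"rx": 0,"ry": 0,"rz": 0,"grip": 1},
    {"x": 149,"y": -64,"z": -100,"rx": 0,"ry": 0,"rz": 0,"grip": 1},
    {"x": 186,"y": -80,"z": -100,"rx": 0,"ry": 0,"rz": 0,"grip": 1},
    {"x": 223,"y": -97,"z": -100,"rx": 0,"ry": 0,"rz": 0,"grip": 1}
  ]
}}

```text
clock: 27.48
tcp_pos: [0.5253, 0.0754, 0.2165]
tcp_rot: [0.001, 0.707, 0.707, 0.001]
ft_force: [0.2, 1.4, 0.1]
grip_width: 1.001
grip_force: 0.0
```

Emit:
{"api": "jog_arm", "payload": {
  "series": [
    {"x": 35,"y": -16,"z": 0,"rx": 0,"ry": 0,"rz": -5,"grip": 0.6},
    {"x": 70,"y": -32,"z": 0,"rx": 0,"ry": 0,"rz": -11,"grip": 0.3},
    {"x": 103,"y": -48,"z": 0,"rx": 0,"ry": 0,"rz": -18,"grip": 0},
    {"x": 133,"y": -62,"z": 0,"rx": 0,"ry": 0,"rz": -25,"grip": 0},
    {"x": 158,"y": -73,"z": 0,"rx": 0,"ry": 0,"rz": -32,"grip": 0},
    {"x": 175,"y": -80,"z": 0,"rx": 0,"ry": 0,"rz": -39,"grip": 0},
    {"x": 184,"y": -84,"z": 0,"rx": 0,"ry": 0,"rz": -46,"grip": 0},
    {"x": 184,"y": -84,"z": 0,"rx": 0,"ry": 0,"rz": -53,"grip": 0}
  ]
}}

```text
clock: 28.15
tcp_pos: [0.441, 0.2602, 0.2163]
tcp_rot: [0.0, 0.313, 0.95, 0.001]
ft_force: [-0.2, -0.4, -0.2]
grip_width: 0.502
grip_force: 0.0
```

Emit:
{"api": "jog_arm", "payload": {
  "series": [
    {"x": 0,"y": 0,"z": 0,"rx": 0,"ry": 0,"rz": -6,"grip": 0},
    {"x": 0,"y": 0,"z": 0,"rx": 0,"ry": 0,"rz": -12,"grip": 0},
    {"x": 0,"y": 0,"z": 0,"rx": 0,"ry": 0,"rz": -17,"grip": 0},
    {"x": 0,"y": 0,"z": 0,"rx": 0,"ry": 0,"rz": -20.7,"grip": 0},
    {"x": 0,"y": 0,"z": 0,"rx": 0,"ry": 0,"rz": -20.7,"grip": 0},
    {"x": 0,"y": 0,"z": 0,"rx": 0,"ry": 0,"rz": -20.7,"grip": 0},
    {"x": 0,"y": 0,"z": 0,"rx": 0,"ry": 0,"rz": -20.7,"grip": 0}
  ]
}}

```text
clock: 28.73
tcp_pos: [0.4421, 0.258, 0.2158]
tcp_rot: [0.0, 0.142, 0.99, 0.0]
ft_force: [0.9, -0.5, 0.0]
grip_width: 0.5
grip_force: 0.0
```

```bash
cat > c.py <<'E'
from h import *
c=cam("wrist"); s=st(); save(c,"w9"); look(.008,.018,(.441,.257),.06,c)
M=quat(s["tcp_rot"]).as_matrix(); print("tool y heading",np.degrees(np.arctan2(M[1,1],M[0,1])).round(2))
print("coupon rel in tool mm (bias-uncorrected)")
for w in ((.4415,.2575),): print((M.T@(np.array([*w,0])-s["tcp_pos"])*1000).round(1))
E
python3 c.py
python3 - <<'E'
from h import *
c=cam("scene"); save(c,"s9"); d=cam("side"); save(d,"d9")
a=cv2.imread("pics/s9.png")[130:270,190:420]; b=cv2.imread("pics/d9.png")[140:280,270:430]
cv2.imwrite("pics/m9.png",np.hstack([cv2.resize(a,(493,300)),cv2.resize(b,(307,300))]))
look(.056,.066,(.622,-.148),.045,c); look(.056,.066,(.622,-.148),.045,d)
E
```

```text
t 28.78 tcp [0.4421 0.258  0.2156] q [0.    0.142 0.99  0.   ] F [-0.1  0.1 -0.5] w 0.498 gf 0.0 J [ 0.44  0.11  1.91  0.    1.12 -0.84]
n 1852 circ [440. 256.] 45.8 rect [440.  256.3] [23.7 90.2] 73.1 z 0.0116
tool y heading 73.63
coupon rel in tool mm (bias-uncorrected)
[  0.5  -0.7 215.6]
n 209 circ [ 626.3 -150.1] 30.1 rect [ 628.7 -150.2] [53.4 56.3] 14.6 z 0.0592
n 293 circ [ 623.2 -148. ] 29.1 rect [ 621.9 -149.5] [53.4 56.2] 46.2 z 0.0629
```

View pics/m9.png

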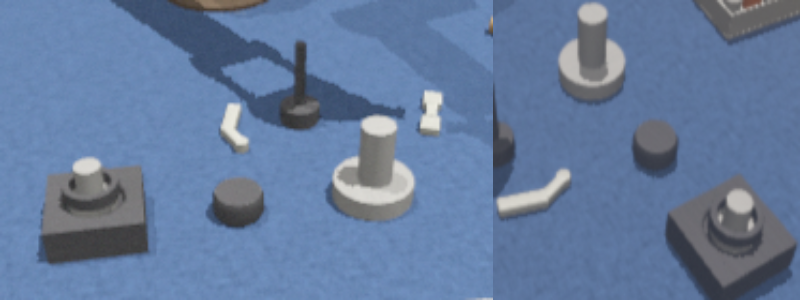

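The ring sits round the hub at (90,190) and the preform is at (238,200), with the billet standing on the anvil. I'll pick up the coupon.

Emit:
{"api": "jog_arm", "payload": {
  "series": [
    {"x": 1.5,"y": 0,"z": 35,"rx": 0,"ry": 0,"rz": 0,"grip": 0},
    {"x": 1.5,"y": 0,"z": 75,"rx": 0,"ry": 0,"rz": 0,"grip": 0},
    {"x": 1.5,"y": 0,"z": 115,"rx": 0,"ry": 0,"rz": 0,"grip": 0},
    {"x": 1.5,"y": 0,"z": 150,"rx": 0,"ry": 0,"rz": 0,"grip": 0},
    {"x": 1.5,"y": 0,"z": 178,"rx": 0,"ry": 0,"rz": 0,"grip": 0},
    {"x": 1.5,"y": 0,"z": 197,"rx": 0,"ry": 0,"rz": 0,"grip": 0},
    {"x": 1.5,"y": 0,"z": 210,"rx": 0,"ry": 0,"rz": 0,"grip": 0},
    {"x": 1.5,"y": 0,"z": 210,"rx": 0,"ry": 0,"rz": 0,"grip": 0}
  ],
  "grip_force": 40
}}

```text
clock: 29.55
tcp_pos: [0.4378, 0.257, 0.0021]
tcp_rot: [-0.003, 0.142, 0.99, -0.002]
ft_force: [-0.8, -0.1, -0.3]
grip_width: 0.5
grip_force: 0.0
```

Emit:
{"api": "jog_arm", "payload": {
  "series": [
    {"x": 0,"y": 0,"z": 0,"rx": 0,"ry": 0,"rz": 0,"grip": -0.3},
    {"x": 0,"y": 0,"z": 0,"rx": 0,"ry": 0,"rz": 0,"grip": -0.5},
    {"x": 0,"y": 0,"z": 0,"rx": 0,"ry": 0,"rz": 0,"grip": -1},
    {"x": 0,"y": 0,"z": 0,"rx": 0,"ry": 0,"rz": 0,"grip": -1},
    {"x": 0,"y": 0,"z": 0,"rx": 0,"ry": 0,"rz": 0,"grip": -1},
    {"x": 0,"y": 0,"z": 0,"rx": 0,"ry": 0,"rz": 0,"grip": -1},
    {"x": 0,"y": 0,"z": 0,"rx": 0,"ry": 0,"rz": 0,"grip": -1}
  ]
}}

```text
clock: 30.13
tcp_pos: [0.4419, 0.2591, 0.0067]
tcp_rot: [0.001, 0.142, 0.99, 0.001]
ft_force: [0.2, 0.5, 6.4]
grip_width: 0.141
grip_force: 40.8
```

Emit:
{"api": "jog_arm", "payload": {
  "series": [
    {"x": 0,"y": 0,"z": -10,"rx": 0,"ry": 0,"rz": 0,"grip": -1},
    {"x": 0,"y": 0,"z": -30,"rx": 0,"ry": 0,"rz": 0,"grip": -1},
    {"x": 0,"y": 0,"z": -60,"rx": 0,"ry": 0,"rz": 0,"grip": -1},
    {"x": 0,"y": 0,"z": -95,"rx": 0,"ry": 0,"rz": 5,"grip": -1},
    {"x": 0,"y": 0,"z": -130,"rx": 0,"ry": 0,"rz": 12,"grip": -1},
    {"x": 0,"y": 0,"z": -155,"rx": 0,"ry": 0,"rz": 19,"grip": -1},
    {"x": 0,"y": 0,"z": -160,"rx": 0,"ry": 0,"rz": 26,"grip": -1},
    {"x": 0,"y": 0,"z": -160,"rx": 0,"ry": 0,"rz": 33,"grip": -1}
  ]
}}

```text
clock: 30.8
tcp_pos: [0.4424, 0.2593, 0.1691]
tcp_rot: [0.002, 0.42, 0.908, 0.003]
ft_force: [-0.1, -0.6, -0.6]
grip_width: 0.144
grip_force: 40.0
```

Emit:
{"api": "jog_arm", "payload": {
  "series": [
    {"x": 0,"y": 0,"z": 0,"rx": 0,"ry": 0,"rz": 7,"grip": -1},
    {"x": 0,"y": 0,"z": 0,"rx": 0,"ry": 0,"rz": 14,"grip": -1},
    {"x": 0,"y": 0,"z": 0,"rx": 0,"ry": 0,"rz": 21,"grip": -1},
    {"x": 0,"y": 0,"z": 0,"rx": 0,"ry": 0,"rz": 28,"grip": -1},
    {"x": 0,"y": 0,"z": 0,"rx": 0,"ry": 0,"rz": 33,"grip": -1},
    {"x": 0,"y": 0,"z": 0,"rx": 0,"ry": 0,"rz": 35.6,"grip": -1},
    {"x": 0,"y": 0,"z": 0,"rx": 0,"ry": 0,"rz": 35.6,"grip": -1},
    {"x": 0,"y": 0,"z": 0,"rx": 0,"ry": 0,"rz": 35.6,"grip": -1}
  ]
}}

```text
clock: 31.47
tcp_pos: [0.4401, 0.2582, 0.1654]
tcp_rot: [-0.0, 0.674, 0.738, -0.0]
ft_force: [-0.3, 0.7, -0.1]
grip_width: 0.147
grip_force: 40.0
```

Emit:
{"api": "jog_arm", "payload": {
  "series": [
    {"x": -20,"y": 8,"z": 0,"rx": 0,"ry": 0,"rz": 0,"grip": -1},
    {"x": -55,"y": 21,"z": 0,"rx": 0,"ry": 0,"rz": 0,"grip": -1},
    {"x": -92,"y": 35,"z": 0,"rx": 0,"ry": 0,"rz": 0,"grip": -1},
    {"x": -129,"y": 49,"z": 0,"rx": 0,"ry": 0,"rz": 0,"grip": -1},
    {"x": -166,"y": 63,"z": 0,"rx": 0,"ry": 0,"rz": 0,"grip": -1},
    {"x": -203,"y": 77,"z": 0,"rx": 0,"ry": 0,"rz": 0,"grip": -1},
    {"x": -240,"y": 91,"z": 0,"rx": 0,"ry": 0,"rz": 0,"grip": -1},
    {"x": -277,"y": 105,"z": 0,"rx": 0,"ry": 0,"rz": 0,"grip": -1}
  ]
}}

```text
clock: 32.13
tcp_pos: [0.5701, -0.01, 0.1654]
tcp_rot: [-0.0, 0.675, 0.738, 0.0]
ft_force: [0.8, 0.4, -1.2]
grip_width: 0.143
grip_force: 40.0
```

Emit:
{"api": "jog_arm", "payload": {
  "series": [
    {"x": -35,"y": 14,"z": 0,"rx": 0,"ry": 0,"rz": 0,"grip": -1},
    {"x": -65,"y": 25,"z": 0,"rx": 0,"ry": 0,"rz": 0,"grip": -1},
    {"x": -85,"y": 32,"z": 0,"rx": 0,"ry": 0,"rz": 0,"grip": -1},
    {"x": -90,"y": 34,"z": 0,"rx": 0,"ry": 0,"rz": 0,"grip": -1},
    {"x": -90,"y": 34,"z": 0,"rx": 0,"ry": 0,"rz": 0,"grip": -1},
    {"x": -90,"y": 34,"z": 0,"rx": 0,"ry": 0,"rz": 0,"grip": -1},
    {"x": -90,"y": 34,"z": 0,"rx": 0,"ry": 0,"rz": 0,"grip": -1}
  ]
}}

```text
clock: 32.72
tcp_pos: [0.6107, -0.0934, 0.1649]
tcp_rot: [-0.001, 0.674, 0.738, -0.0]
ft_force: [0.6, 0.4, -1.0]
grip_width: 0.149
grip_force: 40.0
```

Run:
```python
from h import *
c=cam("wrist"); s=st(); save(c,"w10"); look(.026,.036,(.610,.002),.045,c); look(.02,.03,(.596,.151),.055,c)
M=quat(s["tcp_rot"]).as_matrix(); print("tool y heading",np.degrees(np.arctan2(M[1,1],M[0,1])).round(2))
# coupon held: points near the tool
P=cloud(c).reshape(-1,3); P=P[~np.isnan(P[:,0])]; q=(P-s["tcp_pos"])@M*1000
m=(abs(q[:,0])<70)&(abs(q[:,1])<14)&(q[:,2]>-14)&(q[:,2]<12); k=q[m]
print(len(k),"x range",np.percentile(k[:,0],[.5,99.5]).round(1),"y",np.percentile(k[:,1],[1,99]).round(1),"z",np.median(k[:,2]).round(1))
```

```text
t 32.77 tcp [ 0.6108 -0.0932  0.165 ] q [-0.001  0.674  0.738 -0.   ] F [ 0.5  0.7 -0.2] w 0.143 gf 40.0 J [-0.22  0.36  1.7   0.    1.08 -0.31]
n 4360 circ [609.9   1.9] 26.9 rect [610.    1.9] [52.7 52.3] 26.7 z 0.0296
few 0
tool y heading 5.2
8055 x range [-43.2  45.7] y [-12.1  11.3] z -4.7
```

View pics/w10.png

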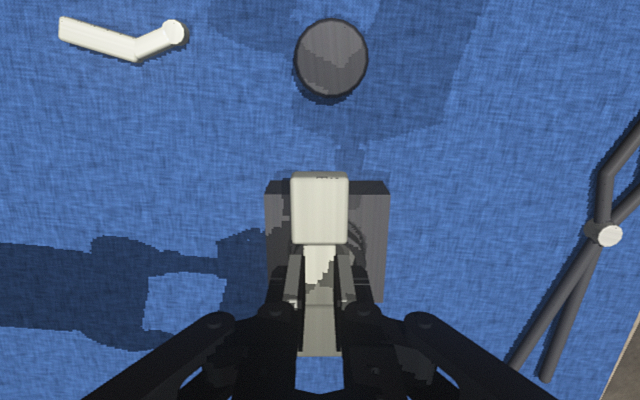

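The coupon is held straight at (320,260), and the preform top is at (331,57). I'll carry it over and lower it.

Emit:
{"api": "jog_arm", "payload": {
  "series": [
    {"x": 20,"y": 2,"z": 0,"rx": 0,"ry": 0,"rz": 0,"grip": -1},
    {"x": 50,"y": 4,"z": 0,"rx": 0,"ry": 0,"rz": 0,"grip": -1},
    {"x": 80,"y": 7,"z": 10,"rx": 0,"ry": 0,"rz": 0,"grip": -1},
    {"x": 93.5,"y": 8,"z": 35,"rx": 0,"ry": 0,"rz": 0,"grip": -1},
    {"x": 93.5,"y": 8,"z": 70,"rx": 0,"ry": 0,"rz": 0,"grip": -1},
    {"x": 93.5,"y": 8,"z": 98,"rx": 0,"ry": 0,"rz": 0,"grip": -1},
    {"x": 93.5,"y": 8,"z": 115,"rx": 0,"ry": 0,"rz": 0,"grip": -1},
    {"x": 93.5,"y": 8,"z": 122,"rx": 0,"ry": 0,"rz": 0,"grip": -1}
  ]
}}

```text
clock: 33.43
tcp_pos: [0.6076, 0.001, 0.0398]
tcp_rot: [-0.003, 0.674, 0.739, -0.002]
ft_force: [-0.2, 0.5, -0.8]
grip_width: 0.139
grip_force: 40.0
```

Emit:
{"api": "jog_arm", "payload": {
  "series": [
    {"x": 0,"y": 0,"z": 1,"rx": 0,"ry": 0,"rz": 0,"grip": -1},
    {"x": 0,"y": 0,"z": 2,"rx": 0,"ry": 0,"rz": 0,"grip": -1},
    {"x": 0,"y": 0,"z": 3,"rx": 0,"ry": 0,"rz": 0,"grip": -1},
    {"x": 0,"y": 0,"z": 4,"rx": 0,"ry": 0,"rz": 0,"grip": -1},
    {"x": 0,"y": 0,"z": 4,"rx": 0,"ry": 0,"rz": 0,"grip": -1},
    {"x": 0,"y": 0,"z": 4,"rx": 0,"ry": 0,"rz": 0,"grip": -1}
  ]
}}

```text
clock: 33.93
tcp_pos: [0.6121, -0.0011, 0.0404]
tcp_rot: [0.001, 0.675, 0.738, 0.001]
ft_force: [0.0, -0.9, -0.3]
grip_width: 0.143
grip_force: 40.0
```

Emit:
{"api": "jog_arm", "payload": {
  "series": [
    {"x": 1.5,"y": -1,"z": 0,"rx": 0,"ry": 0,"rz": 0,"grip": -1},
    {"x": 1.5,"y": -1,"z": 0,"rx": 0,"ry": 0,"rz": 0,"grip": -1},
    {"x": 1.5,"y": -1,"z": 0,"rx": 0,"ry": 0,"rz": 0,"grip": -1},
    {"x": 1.5,"y": -1,"z": 0,"rx": 0,"ry": 0,"rz": 0,"grip": -1}
  ]
}}

```text
clock: 34.27
tcp_pos: [0.6102, 0.0004, 0.0393]
tcp_rot: [0.0, 0.675, 0.738, 0.0]
ft_force: [0.2, -1.1, -1.1]
grip_width: 0.144
grip_force: 40.0
```

Emit:
{"api": "jog_arm", "payload": {
  "series": [
    {"x": 0,"y": 0,"z": 0.7,"rx": 0,"ry": 0,"rz": 0,"grip": -1},
    {"x": 0,"y": 0,"z": 1.4,"rx": 0,"ry": 0,"rz": 0,"grip": -1},
    {"x": 0,"y": 0,"z": 2,"rx": 0,"ry": 0,"rz": 0,"grip": -1},
    {"x": 0,"y": 0,"z": 2,"rx": 0,"ry": 0,"rz": 0,"grip": -1},
    {"x": 0,"y": 0,"z": 2,"rx": 0,"ry": 0,"rz": 0,"grip": -1}
  ]
}}

```text
clock: 34.68
tcp_pos: [0.6101, 0.0004, 0.0371]
tcp_rot: [-0.0, 0.675, 0.738, -0.0]
ft_force: [0.2, -0.5, -1.2]
grip_width: 0.14
grip_force: 40.0
```

Emit:
{"api": "jog_arm", "payload": {
  "series": [
    {"x": 0,"y": 0,"z": 0.5,"rx": 0,"ry": 0,"rz": 0,"grip": -1},
    {"x": 0,"y": 0,"z": 1,"rx": 0,"ry": 0,"rz": 0,"grip": -1},
    {"x": 0,"y": 0,"z": 1,"rx": 0,"ry": 0,"rz": 0,"grip": -1},
    {"x": 0,"y": 0,"z": 1,"rx": 0,"ry": 0,"rz": 0,"grip": -1}
  ]
}}

```text
clock: 35.02
tcp_pos: [0.6102, 0.0005, 0.0368]
tcp_rot: [0.0, 0.675, 0.738, -0.0]
ft_force: [-1.7, -0.8, 3.3]
grip_width: 0.143
grip_force: 40.5
```

Contact. I'll release, rise and check.

Emit:
{"api": "jog_arm", "payload": {
  "series": [
    {"x": 0,"y": 0,"z": 0,"rx": 0,"ry": 0,"rz": 0,"grip": -0.6},
    {"x": 0,"y": 0,"z": 0,"rx": 0,"ry": 0,"rz": 0,"grip": -0.4},
    {"x": 0,"y": 0,"z": 0,"rx": 0,"ry": 0,"rz": 0,"grip": -0.1},
    {"x": 0,"y": 0,"z": 0,"rx": 0,"ry": 0,"rz": 0,"grip": -0.1},
    {"x": 0,"y": 0,"z": 0,"rx": 0,"ry": 0,"rz": 0,"grip": -0.1},
    {"x": 0,"y": 0,"z": -8,"rx": 0,"ry": 0,"rz": 0,"grip": -0.1},
    {"x": 0,"y": 0,"z": -30,"rx": 0,"ry": 0,"rz": 0,"grip": -0.1},
    {"x": 0,"y": 0,"z": -65,"rx": 0,"ry": 0,"rz": 0,"grip": -0.1}
  ]
}}

```text
clock: 35.68
tcp_pos: [0.6065, 0.0007, 0.0983]
tcp_rot: [-0.003, 0.675, 0.738, -0.003]
ft_force: [-0.1, 0.0, 0.1]
grip_width: 0.453
grip_force: 0.0
```

Emit:
{"api": "jog_arm", "payload": {
  "series": [
    {"x": 0,"y": 0,"z": -40,"rx": 0,"ry": 0,"rz": 0,"grip": 0},
    {"x": 0,"y": 0,"z": -80,"rx": 0,"ry": 0,"rz": 0,"grip": 0},
    {"x": 0,"y": 0,"z": -115,"rx": 0,"ry": 0,"rz": 0,"grip": 0},
    {"x": 0,"y": 0,"z": -120,"rx": 0,"ry": 0,"rz": 0,"grip": 0},
    {"x": 0,"y": 0,"z": -120,"rx": 0,"ry": 0,"rz": 0,"grip": 0},
    {"x": 0,"y": 0,"z": -120,"rx": 0,"ry": 0,"rz": 0,"grip": 0}
  ]
}}

```text
clock: 36.18
tcp_pos: [0.61, 0.0005, 0.2216]
tcp_rot: [0.0, 0.675, 0.738, 0.0]
ft_force: [-0.5, -0.0, 0.0]
grip_width: 0.502
grip_force: 0.0
```

Run:
```python
from h import *
c=cam("wrist"); st(); save(c,"w11"); print("coupon");look(.037,.048,(.61,.002),.06,c); print("preform");look(.025,.034,(.61,.002),.04,c)
print("ring");look(.056,.068,(.622,-.148),.04,c); print("hub");look(.078,.09,(.622,-.148),.03,c); print("die"); look(.037,.0425,(.622,-.148),.08,c)
print("billet/anvil");look(.088,.1,(.596,.151),.04,c);look(.02,.03,(.596,.151),.055,c)
```

```text
t 36.23 tcp [6.089e-01 5.000e-04 2.199e-01] q [-0.001  0.675  0.738 -0.001] F [-0.7  0.3 -0.5] w 0.5 gf 0.0 J [-0.07  0.29  1.68 -0.    1.17 -0.16]
coupon
n 2098 circ [609.    1.3] 45.7 rect [609.6   1.4] [23.6 89.5] 5.1 z 0.0416
preform
n 1327 circ [609.7   2.3] 27.2 rect [609.6   2.3] [54.2 45.6] 4.9 z 0.0296
ring
n 1190 circ [ 622.3 -148. ] 29.0 rect [ 622. -146.] [57.1 53.7] 1.0 z 0.0613
hub
n 596 circ [ 621.6 -148.4] 14.5 rect [ 621.9 -148.4] [27.4 27.7] 41.2 z 0.0816
die
n 4543 circ [ 621.3 -148. ] 70.0 rect [ 620.6 -147.9] [100.  102.6] 4.8 z 0.0396
billet/anvil
few 0
n 3369 circ [595.3 142.7] 43.9 rect [596.9 124.9] [87.8 36.4] 5.1 z 0.0247
```

View pics/w11.png

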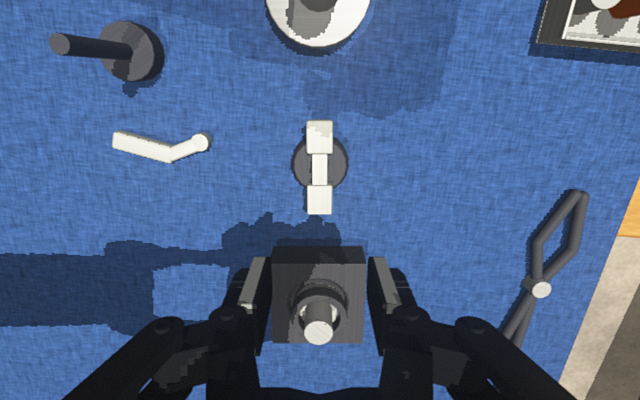

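The coupon at (320,167) lies straight across the preform, the ring is on the flange at (318,300), and everything is in place. I'll hand it in.

```bash
python3 -c "
from h import *
print(manip.finish_job())"
```

```text
the job is handed in; nothing more can be done
None
```

The forging sequence is laid out and handed in at about 36 s on the robot clock. The last camera check put the preform, forging, ring and coupon within about 2 mm of where they belong. The billet was last checked just after I set it down, about 3 mm off the anvil's centre in the scene camera. The punch, hip stem and look-alikes were not touched.

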